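# Draw the worn brake pad out from under the rack's lip and gauge its thickness

### The job

Slide the worn brake pad (orange-brown) forward out from under the lip of the green rack, lift it clear and stand it on its long edge on the bed of the thickness gauge, roughly centred between the jaws and lying along them. Let go of it, then gently slide the gauge's jaw shut by its red tab until it presses the pad firmly (a push of 10 to 20 N) against the fixed anvil, and leave it closed like that. Leave the spare pads in the rack, and do not disturb the spray can or the grease jar.

Things in the scene. Friction and masses are not known exactly. Their poses are not given: they have to be found in the camera images.
- rack: Fixed green pad rack, 200 wide (y -100 to 100). Origin on the table under the middle of the lip's front edge; x points from the open front to the back, z up. Floor 6 thick, x -160 to 75 (bare apron in front of the lip). Three slots 21 wide along x at y -66, 0, 66 between blocks x 2 to 62, top z 30; back stop x 69, top z 20. Side posts at y -96 and 96, x 1 to 46. In mm.
- lip_edge (a point): Middle of the lower front edge of the rack's black lip, 56 mm above the table (4 mm above the pads' tops). The lip runs across the whole rack and back to rack x 50 mm, 7 mm thick.
- crossbar_edge (a point): Middle of the lower front edge of the rack's black crossbar (rack x -25, z 112 mm). The bar runs across the whole rack, x -25 to 45, z 112 to 157 mm. It leaves no room for an upright gripper over a pad in its slot; a tool tilted about 35 degrees, its body leaning out to the front (-x), gets under it.
- worn_pad: Loose brake pad 110 long (x), 15 thick (y), 46 high (z), about 0.3 kg, on its long edge: orange-brown plate 5 thick on the +y side, tan lining 10 thick (100 x 44) on -y. Origin at the centre of its underside. Starts in any rack slot, x along the rack's within 2 degrees, front end 41 to 49 mm in front of the lip's edge, the rest under the lip. Stands by itself on the apron.
- worn_pad_rear (a point): Middle of the lower edge of the worn pad's rear end, 55 mm along +x from its origin.
- spare_pad_a: Loose spare brake pad, steel-grey backing plate and black lining, same size, axes and origin as the worn pad, standing in another slot of the rack. To stay there.
- spare_pad_b: Second spare brake pad, like the first, in the remaining slot. To stay there.
- gauge: Fixed bench gauge; origin on the table, z up. Bed top z 12, x -65 to 65, y -70 to 110. Dark steel anvil, face at y -45 looking to +y, 20 thick; sliding jaw opposite, face at y -45 + gap; both x -40 to 40, top z 27. Jaw's carriage: x -22 to 22, 68 behind its face, top z 27. A white scale strip lies flush in the bed. The pad stands between the jaws, its x along the gauge's x, either way. In mm.
- anvil_face (a point): Point on the bed (z = 12) at the foot of the anvil's face, midway along it, where gap is 0.
- jaw (a joint): Sliding jaw: gap between its face and the anvil in m, 0 (shut) to 0.07 (open towards the gauge's +y); starts anywhere from 0.005 to 0.06. It takes about 2.5 N to move and stays where it is left.
- jaw_tab (a point): Centre of the top of the sliding jaw's red tab, 69 mm above the table and 50 mm behind the jaw's face (gauge +y). The tab is 22 (gauge x) by 14 (gauge y), rising 42 above the carriage; pinch it across its 14 mm, along the gauge's y, from above, and slide it.
- aerosol: Loose upright spray can, 54 across, 180 high, silver with a blue label, origin at the centre of its underside. Not to be disturbed.
- grease_jar: Loose upright white jar with yellow label and black lid, 56 across, 65 high, origin at the centre of its underside. Not to be disturbed.
Not all that is in view belongs to the job. Leave any yellow look-alike of the spare_pad_a alone.

How it is judged (in metres and radians):
On the way, in this order (a step that is already met when the one before it is completed fails the run):
1. the worn pad's rear end has been slid forward past the lip's edge, low over the rack's floor (x of worn_pad_rear in the frame of rack between -0.15 and 0.002 m and z of worn_pad in the frame of rack below 0.02 m).
2. the worn pad stands upright on the gauge's bed between the open jaws, let go (x of worn_pad in the frame of gauge between -0.03 and 0.03 m and z of worn_pad in the frame of gauge between 0.009 and 0.016 m and angle between worn_pad's own z axis and vertical below 0.1 rad and y of worn_pad in the frame of gauge between -0.042 and 0.03 m and contact force between worn_pad and the fingers below 0.1 N), for 0.1 s.
3. the sliding jaw presses the pad against the anvil with more than 3 N (x of worn_pad in the frame of gauge between -0.03 and 0.03 m and z of worn_pad in the frame of gauge between 0.009 and 0.016 m and angle between worn_pad's own z axis and vertical below 0.1 rad and value of joint jaw below 0.0178 m and contact force between worn_pad and jaw above 3 N).
At the end, for the whole second after the job is handed in: The worn pad stands upright (within 0.1 rad) on the gauge's bed, within 30 mm of the middle of the jaws along them, flat against the anvil (within 0.08 rad), with the sliding jaw closed on it (gap 12.5 to 17.5 mm), everything let go and at rest; both spare pads still stand in the rack (x of worn_pad in the frame of gauge between -0.03 and 0.03 m and z of worn_pad in the frame of gauge between 0.009 and 0.016 m and angle between worn_pad's own z axis and vertical below 0.1 rad and value of joint jaw between 0.0125 and 0.0175 m and y of worn_pad in the frame of gauge between -0.041 and -0.034 m and angle between the x axis of worn_pad and the x axis of gauge, either way round below 0.08 rad and linear speed of worn_pad below 0.01 m/s and z of each of spare_pad_a, spare_pad_b in the frame of rack below 0.012 m and angle between each of spare_pad_a, spare_pad_b's own z axis and vertical below 0.2 rad); the robot touches nothing.
It fails at once if a spare pad moved by more than 15 mm (distance of any of spare_pad_a, spare_pad_b from where it was at the start of the episode above 0.015 m).
It fails at once if the spray can or the grease jar moved by more than 20 mm or tipped (distance of any of aerosol, grease_jar from where it was at the start of the episode above 0.02 m or angle between any of aerosol, grease_jar's own z axis and vertical above 0.3 rad).
It fails at once if the jaw rammed onto the pad with more than 45 N (contact force between worn_pad and jaw above 45 N).
It also fails if it takes over 72 s, if anything falls off the work surface, if the arm or the gripper's body presses on something with over 40 N, if the wrist force passes 120 N, or if a joint passes its speed limit or range.

### The arm

A 6-joint arm with a two-finger parallel gripper is mounted at the origin on the work surface. World frame = base frame: x ahead of the robot, y to its left, z up, the work surface at z = 0. Lengths are in m, angles in degrees, forces in N, time in s.
With the tool pointing down it reaches from about 0.25 to 0.725 m from the base axis. Payload 9.7 kg.
Tool frame: the origin (TCP) lies midway between the tips of the shut fingers; the grasp point (between the pads) lies 19 mm behind it (bot.pinch_z is the distance from the TCP to the grasp point, in m); z points along the fingers, y is the direction in which the jaws open and shut (so a half turn about z gives the same grasp; the last joint's range is limited). The gripper opens to 85 mm and grips with 20 to 120 N. Pads are 22 mm wide; open, the fingers measure 114 mm over their backs; the gripper's body (76 mm by 85 mm) begins 54 mm behind the grasp point. The pads swing forward as they close: fully open they stand 13 mm farther back than shut.
Start: joints at [-74.083, 4.979, 10.078, 95.1, 0, 90], TCP at [0.151, -0.529, 0.231] pointing down, gripper open.
Joint ranges: [-179.16, 179.16], [-48.56, 103.87], [-65.8, 70.77], [-126.05, 130.52], [-82.76, 87.17], [-180, 180]. Speed limits (degrees/s): [127.2, 127.2, 147.25, 180, 180, 180].

### API

Orientations are given as [roll, pitch, yaw] about the fixed x, y, z axes, in that order (R = Rz(yaw) Ry(pitch) Rx(roll)).
In Python, from workcell import bot, imaging gives the robot as it stands.
- The arm moves only by the tool servo_tool, never from a script. Its argument "moves" is a list that holds one entry, the list of rows, each a list of 7 numbers: the turn, a rotation vector about the tool's x, y, z in rad, then the shift along the tool's x, y, z in cm, then the finger opening in cm, from 0 to 8.54. A call has 1 to 12 rows; each row shifts and turns the pose as measured when the row begins, along the tool's axes as they then stand; what a row does not reach is not made up. A row lasts 1/12 s, in which the tool goes at most 41.7 mm and 7.16 degrees, less where a joint would pass 70% of its speed; a pose out of reach is approached as far as the arm can. A call is refused whole if a number of a shift passes 4.17 or a number of a turn 0.125, either way. A call with a gripper value outside its range is refused whole. The fingers move at their own pace and stop on an object; "force" is the grip in N (left out, the last holds). Time passes only in rows, so rows that do not move let the fingers close. It gives the time, the measured TCP pose, the force and the opening at its end, in the units of the state.
- bot.get_obs(): the state, without advancing time (a new reading comes with each control period).
- imaging.camera(name): name is "side" or "top" or "wrist"; returns the picture (400x640x3 uint8, blue, green, red); there is no depth.
- imaging.calibration(name): a dict with "fx", "fy", "cx", "cy" (pixels), "camera_from_world" (4x4, takes a point from world to camera coordinates). Camera axes: x right, y down, z forward; pixel columns grow to the right and rows downward; lengths in m; the calibration is good to about 2 mm. A picture is of the moment at which its call begins: read the wrist's pose just before it. calibration takes no time and is no camera call; for the wrist camera it gives the pose at the moment of the call.
- bot.job_done(): hands the job in, once; it reports no verdict.
The state is a dict: "time": time; "q": joint angles; "qd": joint speeds; "joint_efforts": joint torques, N m; "ee_pos": TCP position; "tcp_rot": TCP orientation; "wrist_force": force on the tool from outside, world axes, zero at the start; "torque": the same for the moment, N m; "opening": finger opening in m.
Only numpy, scipy, OpenCV 4.12 (cv2) and the standard library are available. Lean on these libraries where they do the work, as an engineer would, in place of code of your own. Each camera call takes 0.05 s, during which the arm holds its last target.

## Working session

There is one attempt and no reset: what is moved stays moved. The work goes in short steps, Python scripts to look and compute and a tool call to move; the robot and the scene stay as the last step left them, time stands still between calls to the robot, and variables do not carry over. Pictures are saved under pics/ and viewed, and the job is handed in when it is done.

Besides the shell and the picture viewer there is one more tool, called after "Emit:" by a JSON object that holds its "fn" and its "kwargs", one argument or row to a line. servo_tool: Moves the arm, as the interface text tells. Its arguments: {"type":"object","properties":{"moves":{"type":"array","items":{"type":"array","items":{"type":"array","items":{"type":"number"}}}},"force":{"type":"number"}},"required":["moves"]}

```bash
mkdir -p pics; ls
python3 - <<'E'
from workcell import bot, imaging
import cv2,json
for n in ["side","top","wrist"]:
    im=imaging.camera(n); cv2.imwrite(f"pics/{n}0.png",im)
    c=imaging.calibration(n); print(n,c["fx"],c["fy"],c["cx"],c["cy"]); print(c["camera_from_world"])
print(bot.get_obs(), bot.pinch_z)
E
```

```text
pics
side 385.79119982059393 385.79119982059393 326.11370315332135 195.96257390294895
[[-0.98170777 -0.19038971  0.00126682  0.5533981 ]
 [-0.10422204  0.53180881 -0.84042677  0.20401916]
 [ 0.1593349  -0.82518553 -0.54192364  0.85975971]
 [ 0.          0.          0.          1.        ]]
top 370.29577387763646 370.29577387763646 321.0010169322179 199.67358801043972
[[-2.21631238e-02 -9.99752105e-01 -2.12706496e-03 -8.25386517e-02]
 [-9.96114912e-01  2.22637677e-02 -8.52021466e-02  5.83309660e-01]
 [ 8.52283819e-02  2.30455401e-04 -9.96361415e-01  9.46265394e-01]
 [ 0.00000000e+00  0.00000000e+00  0.00000000e+00  1.00000000e+00]]
wrist 349.52761166864326 349.52761166864326 316.7472146254216 206.3838047630056
[[ 0.27400028 -0.96172908 -0.00101559 -0.54851632]
 [-0.90983471 -0.25955728  0.32377589 -0.04191297]
 [-0.31164829 -0.08779067 -0.94613326  0.38083013]
 [ 0.          0.          0.          1.        ]]
{'time': 0.15, 'q': array([-7.40843994e+01,  5.00376636e+00,  1.00451250e+01,  9.51000188e+01,
       -1.65129740e-03,  9.00005357e+01]), 'qd': array([ 0.03660695, -0.04028901,  0.09869659, -0.01537575,  0.06101136,
       -0.07956047]), 'joint_efforts': array([ 6.13496268e-04, -5.20764291e+01,  4.65042651e+01,  1.39881819e-02,
        2.58120122e-05, -2.52094571e-05]), 'ee_pos': array([ 0.15076512, -0.52874859,  0.23074901]), 'tcp_rot': array([-1.79941340e+02,  1.65184502e-03,  1.59150666e+01]), 'wrist_force': array([ 0.72986506, -0.53786246,  0.90836863]), 'torque': array([0.02545837, 0.00875613, 0.01014556]), 'opening': 0.08528960465432822} 0.0187
```

View pics/side0.png

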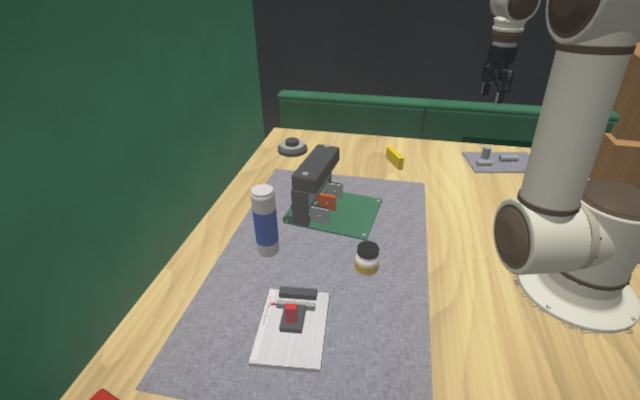

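View pics/top0.png

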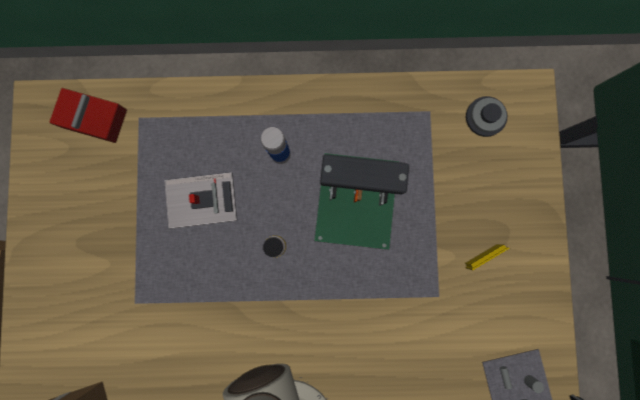

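View pics/wrist0.png

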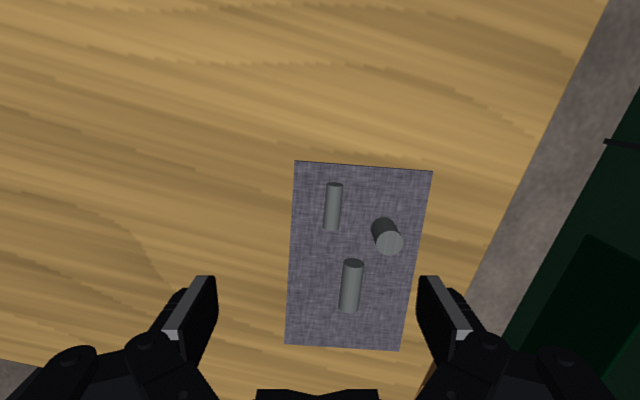

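```bash
cat > h.py <<'E'
from workcell import bot, imaging
import cv2, numpy as np
def ray(name,px,cal=None):
    c=cal or imaging.calibration(name); T=c["camera_from_world"]; R=T[:3,:3]
    d=R.T@np.array([(px[0]-c["cx"])/c["fx"],(px[1]-c["cy"])/c["fy"],1]); o=-R.T@T[:3,3]; return o,d
def onz(name,px,z,cal=None):
    o,d=ray(name,px,cal); return o+d*(z-o[2])/d[2]
def proj(name,p,cal=None):
    c=cal or imaging.calibration(name); q=c["camera_from_world"]@np.append(p,1); return np.array([c["fx"]*q[0]/q[2]+c["cx"],c["fy"]*q[1]/q[2]+c["cy"]])
E
python3 - <<'E'
import cv2
t=cv2.imread("pics/top0.png"); s=cv2.imread("pics/side0.png")
cv2.imwrite("pics/t_rack.png",cv2.resize(t[140:260,300:430],None,fx=6,fy=5,interpolation=cv2.INTER_CUBIC)[:600,:780])
cv2.imwrite("pics/t_gauge.png",cv2.resize(t[165:235,155:245],None,fx=8,fy=8,interpolation=cv2.INTER_CUBIC))
cv2.imwrite("pics/s_rack.png",cv2.resize(s[135:245,280:400],None,fx=5,fy=5,interpolation=cv2.INTER_CUBIC))
cv2.imwrite("pics/s_gauge.png",cv2.resize(s[280:375,240:340],None,fx=6,fy=6,interpolation=cv2.INTER_CUBIC))
E
```

```text
(no output)
```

View pics/t_rack.png

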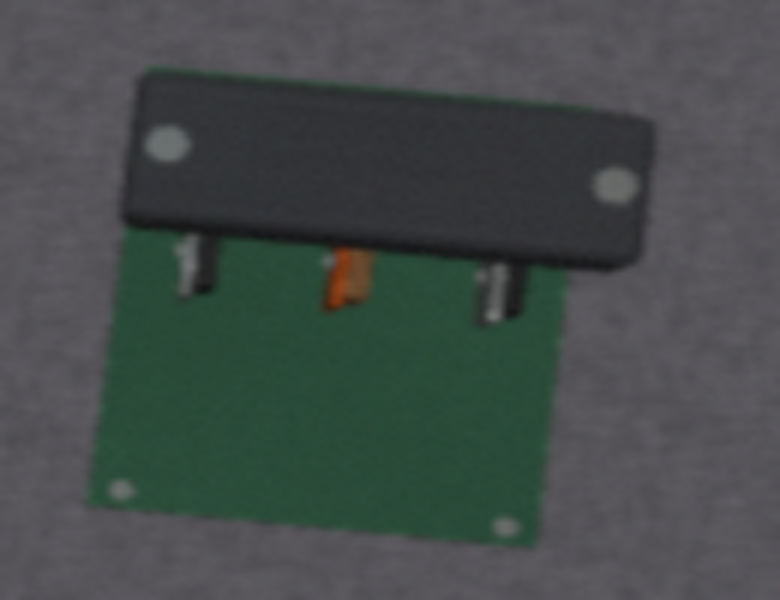

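View pics/t_gauge.png

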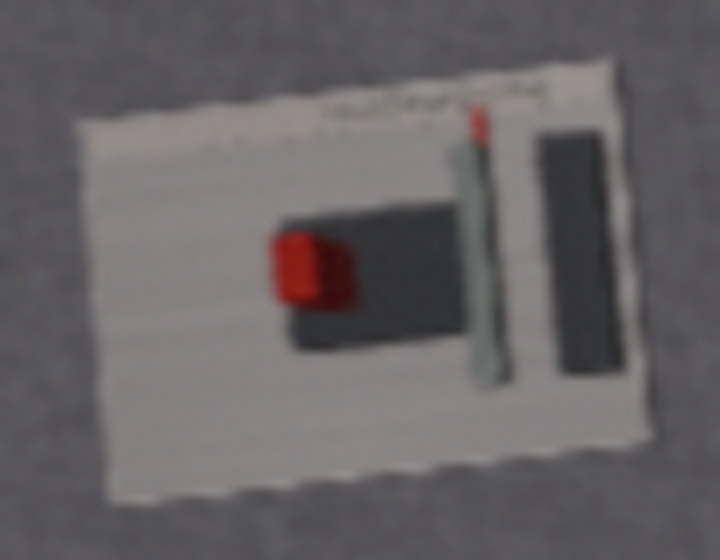

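View pics/s_rack.png

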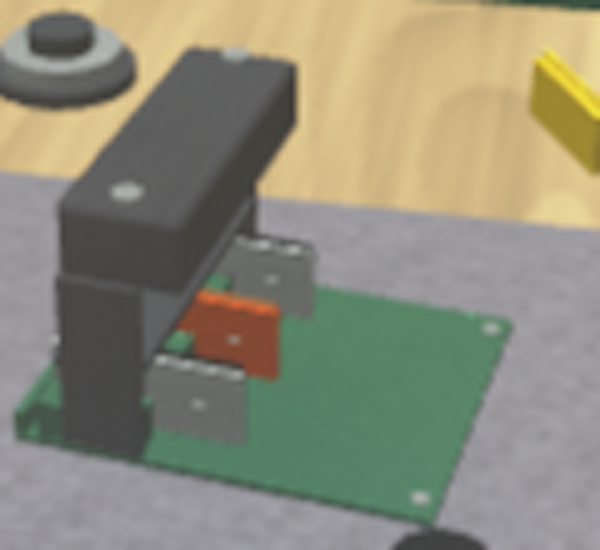

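View pics/s_gauge.png

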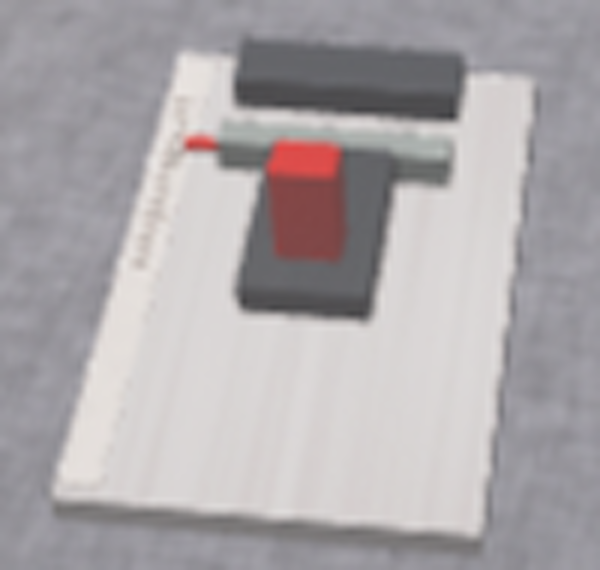

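```bash
cat > m1.py <<'E'
from h import *
np.set_printoptions(precision=4,suppress=True)
def quad(mask):
    cs,_=cv2.findContours(mask,cv2.RETR_EXTERNAL,cv2.CHAIN_APPROX_NONE); c=max(cs,key=cv2.contourArea); return c
for name in ["top","side"]:
    im=cv2.imread(f"pics/{name}0.png"); hsv=cv2.cvtColor(im,cv2.COLOR_BGR2HSV)
    # gauge
    sub=np.zeros(im.shape[:2],np.uint8)
    if name=="top": sub[165:235,155:245]=1
    else: sub[284:372,245:335]=1
    g=((hsv[...,1]<40)&(hsv[...,2]>(115 if name=="top" else 165))).astype(np.uint8)*sub
    g=cv2.morphologyEx(g,cv2.MORPH_CLOSE,np.ones((3,3)))
    c=quad(g); hull=cv2.convexHull(c)
    ap=cv2.approxPolyDP(hull,4,True)[:,0]; print(name,"gauge hull",ap.tolist())
    P=np.array([onz(name,p,0.012) for p in ap]); print(P, np.linalg.norm(P-np.roll(P,-1,0),axis=1))
    if name=="top":
        W=np.array([onz(name,p,0.012)[:2] for p in hull[:,0]]).astype(np.float32); print("rect",cv2.minAreaRect(W))
    gr=((hsv[...,0]>55)&(hsv[...,0]<90)&(hsv[...,1]>80)).astype(np.uint8)
    sub[:]=0
    if name=="top": sub[188:255,305:400]=1
    else: sub[170:245,275:400]=1
    gr=gr*sub; c=quad(gr); hull=cv2.convexHull(c); ap=cv2.approxPolyDP(hull,2,True)[:,0]
    print("rack",[(p.tolist(),onz(name,p,0.006)) for p in ap])
    r=((hsv[...,0]<8)|(hsv[...,0]>174))&(hsv[...,1]>150)&(hsv[...,2]>90)
    sub[:]=0
    if name=="top": sub[165:235,155:245]=1
    else: sub[284:372,245:335]=1
    ys,xs=np.where(r&(sub>0)); print("red",len(xs),xs.min(),xs.max(),ys.min(),ys.max())
    o=((hsv[...,0]<14))&(hsv[...,1]>120)&(hsv[...,2]>60)
    sub[:]=0
    if name=="top": sub[185:205,345:370]=1
    else: sub[185:215,310:345]=1
    ys,xs=np.where(o&(sub>0)); print("pad",len(xs),xs.min(),xs.max(),ys.min(),ys.max())
E
python3 m1.py
```

```text
top gauge hull [[230, 173], [235, 219], [169, 227], [165, 180]]
[[0.6595 0.1463 0.012 ]
 [0.5362 0.1332 0.012 ]
 [0.5189 0.3077 0.012 ]
 [0.6445 0.32   0.012 ]] [0.124  0.1754 0.1261 0.1744]
rect ((0.5896366834640503, 0.22650212049484253), (0.12892043590545654, 0.18011051416397095), 5.556991100311279)
rack [([321, 188], array([ 0.6143, -0.0962,  0.006 ])), ([346, 188], array([ 0.6128, -0.1632,  0.006 ])), ([393, 194], array([ 0.5939, -0.2884,  0.006 ])), ([388, 248], array([ 0.4508, -0.2697,  0.006 ])), ([315, 240], array([ 0.4761, -0.0772,  0.006 ]))]
red 40 189 194 194 202
pad 42 354 359 190 201
side gauge hull [[329, 293], [329, 328], [318, 369], [249, 362], [250, 314], [269, 288]]
[[0.5318 0.1318 0.012 ]
 [0.5151 0.2209 0.012 ]
 [0.5181 0.3102 0.012 ]
 [0.6423 0.3205 0.012 ]
 [0.6785 0.2179 0.012 ]
 [0.6629 0.1426 0.012 ]] [0.0907 0.0894 0.1246 0.1088 0.0769 0.1315]
rack [([310, 223], array([ 0.6302, -0.1123,  0.006 ])), ([344, 193], array([ 0.5626, -0.2809,  0.006 ])), ([374, 198], array([ 0.4702, -0.2705,  0.006 ])), ([379, 203], array([ 0.4534, -0.2465,  0.006 ])), ([365, 238], array([ 0.4764, -0.0768,  0.006 ])), ([313, 227], array([ 0.6183, -0.0965,  0.006 ]))]
red 53 272 295 303 309
pad 224 316 335 193 210
```

```bash
cat >> h.py <<'E'
from scipy.spatial.transform import Rotation as Ro
def pose():
    o=bot.get_obs(); return np.array(o["ee_pos"]),Ro.from_euler("xyz",o["tcp_rot"],degrees=True)
def delta(p,rpy):
    "shift cm in tool axes & rotvec to reach p, rpy"
    p0,R0=pose(); R1=Ro.from_euler("xyz",rpy,degrees=True)
    print("from",np.round(p0,4),np.round(R0.as_euler("xyz",degrees=True),2))
    print("shift cm",np.round(R0.inv().apply(np.array(p)-p0)*100,2),"rotvec",np.round((R0.inv()*R1).as_rotvec(),4))
E
python3 - <<'E'
from h import *
np.set_printoptions(precision=4,suppress=True)
T=imaging.calibration("wrist")["camera_from_world"]; R=T[:3,:3];o=-R.T@T[:3,3]
p,Rt=pose(); print("cam in tool",Rt.inv().apply(o-p),Rt.inv().apply(R[2]))
im=cv2.imread("pics/top0.png");hsv=cv2.cvtColor(im,cv2.COLOR_BGR2HSV)
s=im[192:206,186:204]; 
print("tab px->z.069", onz("top",(192,198.5),.069))
# jaw features in gauge frame
th=np.radians(5.7); ex=np.array([np.cos(th),np.sin(th)]);ey=np.array([-np.sin(th),np.cos(th)]); o=np.array([.5896,.2265])-.02*ey; print("o",o)
tp=onz("top",(192,198.5),.069)[:2]; print("tab gauge",(tp-o)@ex,(tp-o)@ey)
delta([tp[0],tp[1]-0.0,.25],[180,0,5.7])
E
```

```text
cam in tool [ 0.0835 -0.0011 -0.1426] [-0.3237 -0.0001  0.9461]
tab px->z.069 [0.5877 0.2275 0.069 ]
o [0.5916 0.2066]
tab gauge -0.0017702437012220254 0.02119838762256291
from [ 0.1508 -0.5287  0.2307] [-179.94    0.     15.92]
shift cm [ 62.76 -60.75  -1.86] rotvec [-0.001   0.0001  0.1783]
```

Emit:
{"fn": "servo_tool", "kwargs": {
  "moves": [
    [[0,0,0.102,0,0,-1.5,8.5],[0,0,0.102,0,0,-1.5,8.5],[0,0,0.102,0,0,-1,8.5],[0,0,0.102,0,0,0,8.5],[0,0,0,0,0,0,8.5]]
  ]
}}

```text
time: 0.57
ee_pos: [0.1506, -0.528, 0.2702]
tcp_rot: [-179.7, 0.1, -8.5]
wrist_force: [0.0, 0.3, 0.5]
opening: 0.0849
```

```bash
python3 -c "
from h import *
delta([.50,-.185,.27],[180,0,-7.5])"
```

```text
from [ 0.1506 -0.528   0.2702] [-1.797e+02  1.400e-01 -8.480e+00]
shift cm [ 29.5  -39.08   0.15] rotvec [-0.0052  0.0023 -0.0172]
```

Emit:
{"fn": "servo_tool", "kwargs": {
  "moves": [
    [[0,0,0,2.5,-3.26,0,8.5],[0,0,0,2.5,-3.26,0,8.5],[0,0,0,2.5,-3.26,0,8.5],[0,0,0,2.5,-3.26,0,8.5],[0,0,0,2.5,-3.26,0,8.5],[0,0,0,2.5,-3.26,0,8.5],[0,0,0,2.5,-3.26,0,8.5],[0,0,0,2.5,-3.26,0,8.5],[0,0,0,2.5,-3.26,0,8.5],[0,0,0,2.5,-3.26,0,8.5],[0,0,0,2.5,-3.26,0,8.5],[0,0,0,2,-3.26,0,8.5]]
  ]
}}

```text
time: 1.57
ee_pos: [0.4963, -0.1738, 0.2648]
tcp_rot: [-179.5, 0.4, -6.7]
wrist_force: [0.5, -1.0, 0.6]
opening: 0.0853
```

```bash
python3 -c "
from h import *
delta([.50,-.185,.27],[180,0,-7.5])"
```

```text
from [ 0.4963 -0.1738  0.2648] [-179.51    0.42   -6.67]
shift cm [ 0.49  1.07 -0.53] rotvec [-0.0086  0.0075  0.0145]
```

Emit:
{"fn": "servo_tool", "kwargs": {
  "moves": [
    [[-0.008,0.007,0.014,0,0,0,8.5],[0,0,0,0,0,0,8.5]]
  ]
}}

```text
time: 1.73
ee_pos: [0.5, -0.1677, 0.2628]
tcp_rot: [-179.9, 0.1, -6.6]
wrist_force: [-0.8, -0.4, -0.8]
opening: 0.0849
```

Run:
```python
from h import *
import pickle
cal=imaging.calibration("wrist"); im=imaging.camera("wrist"); pickle.dump(cal,open("pics/w1.pkl","wb")); cv2.imwrite("pics/w1.png",im); print(pose()[0],pose()[1].as_euler("xyz",degrees=True))
```

```text
[ 0.49978991 -0.1679324   0.26254274] [-1.79830157e+02  1.58629460e-01 -6.65845059e+00]
```

View pics/w1.png

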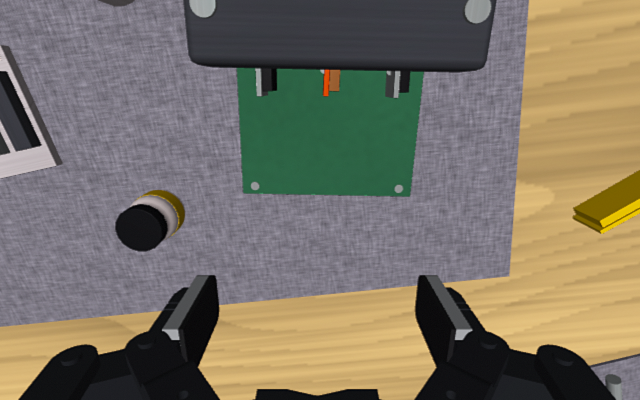

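```bash
cat > m2.py <<'E'
from h import *
import pickle
np.set_printoptions(precision=4,suppress=True)
def rack(im,cal):
    hsv=cv2.cvtColor(im,cv2.COLOR_BGR2HSV)
    g=((hsv[...,0]>60)&(hsv[...,0]<90)&(hsv[...,1]>90)&(hsv[...,2]>50)).astype(np.uint8)
    g=cv2.morphologyEx(g,cv2.MORPH_OPEN,np.ones((3,3)))
    g[:, :200]=0; g[:,450:]=0
    W=lambda px: onz("wrist",px,0.006,cal)[:2]
    rows=range(110,185); L=np.array([W((np.where(g[r])[0].min()-.5,r)) for r in rows]); Rr=np.array([W((np.where(g[r])[0].max()+.5,r)) for r in rows])
    cols=range(255,400); F=np.array([W((c,np.where(g[:,c])[0].max()+.5)) for c in cols])
    def fit(P):
        vx,vy,x,y=cv2.fitLine(P.astype(np.float32),cv2.DIST_HUBER,0,.01,.01).ravel(); return np.array([x,y]),np.array([vx,vy])
    l,r,f=fit(L),fit(Rr),fit(F)
    for n,q in zip("lrf",(l,r,f)): print(n,np.degrees(np.arctan2(q[1][1],q[1][0])))
    def X(a,b):
        t=np.linalg.solve(np.c_[a[1],-b[1]],b[0]-a[0]); return a[0]+t[0]*a[1]
    A=X(l,f);B=X(r,f); print("corners",A,B,np.linalg.norm(A-B))
    d=(A-B)/np.linalg.norm(A-B); ex=np.array([d[1],-d[0]]); o=(A+B)/2+.16*ex
    print("rack origin",o,"yaw",np.degrees(np.arctan2(ex[1],ex[0])),d); return o,ex,d
if __name__=="__main__":
    im=cv2.imread("pics/w1.png");cal=pickle.load(open("pics/w1.pkl","rb"))
    o,ex,ey=rack(im,cal)
    hsv=cv2.cvtColor(im,cv2.COLOR_BGR2HSV)
    m=((hsv[...,0]<20)&(hsv[...,1]>100)); m[:60]=0;m[110:]=0;m[:,:315]=0;m[:,350:]=0
    m2=m&(hsv[...,1]>190)
    for n,mm in(("all",m),("plate",m2)):
        ys,xs=np.where(mm);print(n,len(xs),xs.min(),xs.max(),ys.min(),ys.max())
        for r in range(ys.min(),ys.max()+1):
            c=xs[ys==r]; print(r,c.min(),c.max(),end="; ")
        print()
    big=cv2.resize(im[55:115,300:380],None,fx=8,fy=8,interpolation=cv2.INTER_NEAREST);cv2.imwrite("pics/w1z.png",big)
E
python3 m2.py
```

```text
l -7.6965656
r -7.7635684
f 82.27581
corners [ 0.4735 -0.0746] [ 0.4468 -0.2714] 0.19852352
rack origin [ 0.6187 -0.1945] yaw -7.7241898 [0.1344 0.9909]
all 387 323 339 69 96
69 325 339; 70 324 339; 71 324 339; 72 324 339; 73 324 339; 74 324 339; 75 324 339; 76 324 339; 77 323 339; 78 323 339; 79 323 339; 80 323 339; 81 324 339; 82 324 338; 83 323 338; 84 323 338; 85 323 338; 86 323 338; 87 323 338; 88 323 338; 89 323 338; 90 323 338; 91 323 328; 92 323 328; 93 323 328; 94 323 328; 95 323 328; 96 325 327; 
plate 151 323 329 69 95
69 325 328; 70 325 329; 71 325 329; 72 325 329; 73 325 329; 74 324 329; 75 324 329; 76 324 329; 77 324 329; 78 324 329; 79 324 329; 80 324 329; 81 324 329; 82 324 329; 83 324 329; 84 324 328; 85 324 328; 86 324 328; 87 324 328; 88 323 328; 89 323 328; 90 323 328; 91 323 328; 92 323 328; 93 323 328; 94 323 328; 95 323 327;
```

View pics/w1z.png

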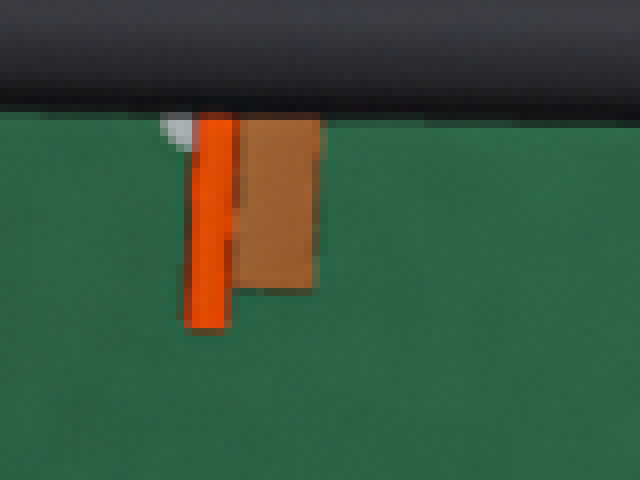

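Run:
```python
from h import *
import pickle
from m2 import rack
im=cv2.imread("pics/w1.png");cal=pickle.load(open("pics/w1.pkl","rb"))
o,ex,ey=rack(im,cal)
for px in [(322.8,95.8),(328.8,95.8),(338.8,90.8),(339.8,70),(323.8,70)]:
    p=onz("wrist",px,.052,cal); print(px,p,(p[:2]-o)@ex,(p[:2]-o)@ey)
# jar, can
print("jar lid",onz("wrist",(141,228),.065,cal), onz("top",(273,247),.065),"can top",onz("top",(273,137),.18))
```

```text
l -7.6965656
r -7.7635684
f 82.27581
corners [ 0.4735 -0.0746] [ 0.4468 -0.2714] 0.19852352
rack origin [ 0.6187 -0.1945] yaw -7.7241898 [0.1344 0.9909]
(322.8, 95.8) [ 0.5734 -0.1806  0.052 ] -0.0467546707406925 0.007653959044793196
(328.8, 95.8) [ 0.5727 -0.1864  0.052 ] -0.04664682111880239 0.0018730060256488678
(338.8, 90.8) [ 0.5762 -0.1964  0.052 ] -0.041894730607096184 -0.007581840468690144
(339.8, 70) [ 0.5946 -0.1991  0.052 ] -0.023282887185967667 -0.0077951475900667816
(323.8, 70) [ 0.5963 -0.1841  0.052 ] -0.023561767124205376 0.007273921084531037
jar lid [0.464  0.0244 0.065 ] [0.4625 0.0265 0.065 ] can top [0.711  0.0086 0.18  ]
```

Emit:
{"fn": "servo_tool", "kwargs": {
  "moves": [
    [[0,0,-0.108,0,0,0,8.5],[0,0,-0.108,0,0,0,8.5],[0,0,0,1.2,-3.6,0,8.5],[0,0,0,1.2,-3.6,0,8.5],[0,0,0,1.2,-3.6,0,8.5],[0,0,0,1.2,-3.6,0,8.5],[0,0,0,1.2,-3.6,0,8.5],[0,0,0,1.2,-3.6,0,8.5],[0,0,0,1.2,-3.6,0,8.5],[0,0,0,1.2,-3.6,0,8.5],[0,0,0,1.2,-3.6,0,8.5],[0,0,0,0,0,0,8.5]]
  ]
}}

```text
time: 2.78
ee_pos: [0.5719, 0.1187, 0.2627]
tcp_rot: [-177.7, 0.4, 11.0]
wrist_force: [0.6, 0.2, -0.3]
opening: 0.0851
```

Emit:
{"fn": "servo_tool", "kwargs": {
  "moves": [
    [[0,0,0,0,0,2.0,7],[0,0,0,0,0,0,6]]
  ]
}}

```text
time: 2.95
ee_pos: [0.5719, 0.1176, 0.242]
tcp_rot: [-177.8, 0.4, 11.1]
wrist_force: [-1.2, -0.2, -0.7]
opening: 0.0634
```

Run:
```python
from h import *
import pickle
cal=imaging.calibration("wrist"); im=imaging.camera("wrist"); pickle.dump(cal,open("pics/w2.pkl","wb")); cv2.imwrite("pics/w2.png",im); print(pose()[0],pose()[1].as_euler("xyz",degrees=True))
```

```text
[0.57209329 0.1172763  0.2444975 ] [-177.76978106    0.26189592   11.10207672]
```

View pics/w2.png

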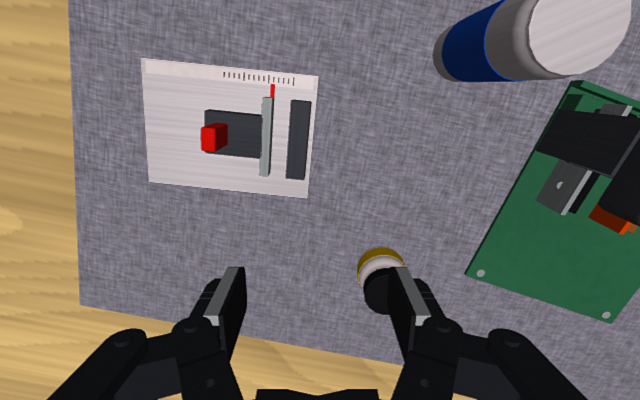

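```bash
cat > m3.py <<'E'
from h import *
import pickle
np.set_printoptions(precision=4,suppress=True)
im=cv2.imread("pics/w2.png");cal=pickle.load(open("pics/w2.pkl","rb"))
hsv=cv2.cvtColor(im,cv2.COLOR_BGR2HSV)
m=((hsv[...,2]>150)&(hsv[...,1]<45)).astype(np.uint8); m[220:]=0;m[:,340:]=0
m=cv2.morphologyEx(m,cv2.MORPH_OPEN,np.ones((3,3)))
cs,_=cv2.findContours(m,cv2.RETR_EXTERNAL,cv2.CHAIN_APPROX_NONE);c=max(cs,key=cv2.contourArea);h=cv2.convexHull(c)[:,0]
W=np.array([onz("wrist",p,.012,cal)[:2] for p in h]).astype(np.float32); r=cv2.minAreaRect(W); print(r)
(cx,cy),(w,hh),a=r
if w>hh: a-=90
th=np.radians(a); ex=np.array([np.cos(th),np.sin(th)]);ey=np.array([-ex[1],ex[0]]); o=np.array([cx,cy])-.02*ey
print("origin",o,"yaw",a)
red=((hsv[...,0]<8)|(hsv[...,0]>174))&(hsv[...,1]>170); red[160:]=0; red[:,180:]&=True
top=red&(hsv[...,2]>200); top[:,255:]=False;top[:110]=False; ys,xs=np.where(top); print(xs.min(),xs.max(),ys.min(),ys.max())
M=cv2.moments(top.astype(np.uint8)); px=(M["m10"]/M["m00"],M["m01"]/M["m00"]); p=onz("wrist",px,.069,cal)[:2]; print("tab",px,p,(p-o)@ex,(p-o)@ey)
rc=cv2.minAreaRect(np.array([onz("wrist",q,.069,cal)[:2] for q in zip(xs,ys)]).astype(np.float32)); print(rc)
c0=np.array(rc[0]);print((c0-o)@ex,(c0-o)@ey)
# jaw face edge / anvil edges at z .027
for px in [(291,139),(301,140),(274,137),(267,137)]:
    p=onz("wrist",px,.027,cal)[:2]; print(px,(p-o)@ex,(p-o)@ey)
cv2.imwrite("pics/w2z.png",cv2.resize(im[50:210,130:330],None,fx=3.7,fy=3.7,interpolation=cv2.INTER_NEAREST))
E
python3 m3.py
```

```text
((0.5879979133605957, 0.22677654027938843), (0.129390686750412, 0.17915669083595276), 5.550793170928955)
origin [0.5899 0.2069] yaw 5.550793170928955
203 212 129 150
tab (207.51898734177215, 137.3987341772152) [0.5895 0.2298] 0.0017953934398808723 0.022903525786206795
((0.5877833962440491, 0.22966241836547852), (0.018586890771985054, 0.008292836137115955), 4.897693157196045)
6.563441258384582e-05 0.02289309558171716
(291, 139) 0.0015032024403268146 -0.04848460052078616
(301, 140) 0.0015439252259146377 -0.058711299938029725
(274, 137) 0.0017361714049186616 -0.031073934746348262
(267, 137) 0.0010021104679807412 -0.02394606770732737
```

View pics/w2z.png

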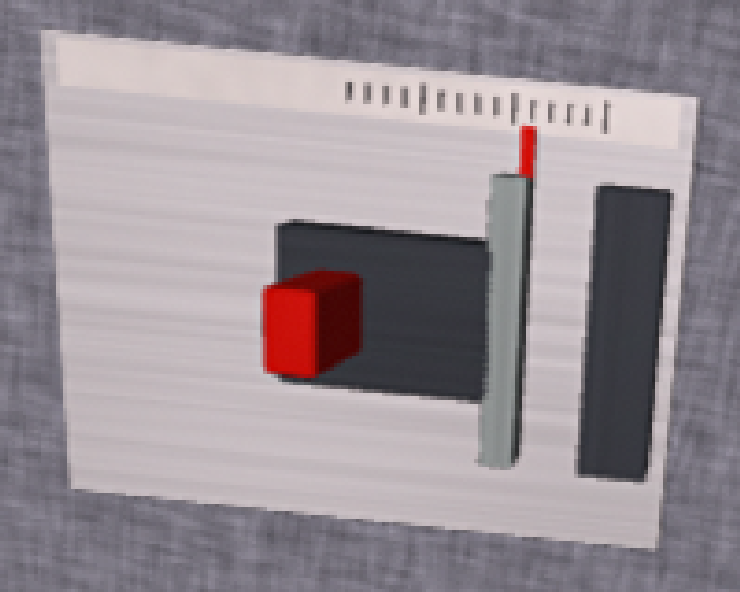

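```bash
python3 -c "
from h import *
delta([.5878,.2288,.10],[180,0,5.55])"
```

```text
from [0.5721 0.1173 0.2445] [-177.77    0.26   11.1 ]
shift cm [  3.75 -10.07  14.84] rotvec [-0.0387  0.0065  0.0968]
```

Emit:
{"fn": "servo_tool", "kwargs": {
  "moves": [
    [[-0.039,0.006,0.097,0,0,0,4.5],[0,0,0,0.53,-2.2,1.5,4.5],[0,0,0,0.53,-2.2,2.5,4.5],[0,0,0,0.53,-2.2,2.5,4.5],[0,0,0,0.53,-2.2,2.5,4.5],[0,0,0,0.5,-2.2,2.5,4.5],[0,0,0,0,0,1,4.5],[0,0,0,0,0,0,4.5]]
  ]
}}

```text
time: 3.67
ee_pos: [0.5941, 0.1462, 0.1309]
tcp_rot: [-176.8, -0.6, 12.5]
wrist_force: [-0.5, -0.3, -0.2]
opening: 0.0451
```

```bash
python3 -c "
from h import *
delta([.5878,.2288,.10],[180,0,5.55])"
```

```text
from [0.5941 0.1462 0.1309] [-176.79   -0.61   12.53]
shift cm [ 1.15 -8.01  3.56] rotvec [-0.0566 -0.0072  0.1222]
```

```bash
python3 -c "
from h import *
print(bot.get_obs())"
```

```text
{'time': 3.6667, 'q': array([ 12.3285502 ,  11.97310993,   6.7579095 ,  84.18499162,
         3.21403323, 179.79387876]), 'qd': array([-0.57890135, -0.1104793 ,  0.82753387,  1.15772285,  0.28752324,
       -0.70546868]), 'joint_efforts': array([ 8.77700262e-01, -6.03318787e+01,  4.69211948e+01, -9.01493020e-01,
        2.75865002e-01,  2.92488799e-02]), 'ee_pos': array([0.59405887, 0.14619191, 0.13092585]), 'tcp_rot': array([-176.78814201,   -0.61136045,   12.53435894]), 'wrist_force': array([-0.4982307 , -0.32614966, -0.17677469]), 'torque': array([-0.03441478, -0.0235109 ,  0.05049419]), 'opening': 0.045146053516675215}
```

Emit:
{"fn": "servo_tool", "kwargs": {
  "moves": [
    [[-0.05,0,-0.1,0,0,-1,4.5],[0,0,-0.122,0,0,-1,4.5],[0,0,-0.122,0,0,-1,4.5],[0,0,-0.122,0,0,-1,4.5],[0,0,-0.122,0,0,-1,4.5],[0,0,-0.122,0,0,-1,4.5],[0,0,-0.122,0,0,0,4.5],[0,0,-0.122,0,0,0,4.5],[0,0,-0.122,0,0,0,4.5],[0,0,-0.122,0,0,0,4.5],[0,0,-0.122,0,0,0,4.5],[0,0,-0.122,0,0,0,4.5]]
  ]
}}

```text
time: 4.67
ee_pos: [0.5949, 0.1281, 0.2206]
tcp_rot: [178.0, -0.1, 96.9]
wrist_force: [0.8, -0.1, -0.8]
opening: 0.0452
```

Emit:
{"fn": "servo_tool", "kwargs": {
  "moves": [
    [[0,0,-0.122,0,0,0,4.5],[0,0,-0.122,0,0,0,4.5],[0,0,-0.122,0,0,0,4.5],[0,0,-0.122,0,0,0,4.5],[0,0,-0.122,0,0,0,4.5],[0,0,-0.122,0,0,0,4.5],[0,0,-0.122,0,0,0,4.5],[0,0,-0.122,0,0,0,4.5],[0,0,-0.122,0,0,0,4.5],[0,0,-0.122,0,0,0,4.5],[0,0,-0.122,0,0,0,4.5],[0,0,-0.1,0,0,0,4.5]]
  ]
}}

```text
time: 5.67
ee_pos: [0.5953, 0.11, 0.2515]
tcp_rot: [179.9, 3.5, -178.3]
wrist_force: [-0.4, 1.0, 0.5]
opening: 0.0449
```

```bash
python3 -c "
from h import *
delta([.5878,.2288,.10],[180,0,-174.45]); print(bot.get_obs()['q'])"
```

```text
from [0.5953 0.11   0.2515] [ 179.89    3.54 -178.31]
shift cm [ 1.33 11.87 15.12] rotvec [-0.0002  0.0618 -0.0673]
[10.68237457  9.58155912 17.33215985 94.24113427 -0.44644456  8.97401787]
```

Emit:
{"fn": "servo_tool", "kwargs": {
  "moves": [
    [[0,0.062,-0.067,0,0,0,4.5],[0,0,0,0,2.0,2.5,4.5],[0,0,0,0,2.3,2.5,4.5],[0,0,0,0,2.3,2.5,4.5],[0,0,0,0,2.3,2.5,4.5],[0,0,0,0,2.0,2.5,4.5],[0,0,0,-0.4,1,0,4.5],[0,0,0,0,0,0,4.5]]
  ]
}}

```text
time: 6.33
ee_pos: [0.5925, 0.2213, 0.1431]
tcp_rot: [-179.9, 1.0, -174.6]
wrist_force: [0.9, -0.1, 0.6]
opening: 0.0447
```

```bash
python3 -c "
from h import *
delta([.5878,.2288,.08],[180,0,-174.45]); print(bot.get_obs()['q'])"
```

```text
from [0.5925 0.2213 0.1431] [-179.92    1.04 -174.62]
shift cm [0.51 0.8  6.3 ] rotvec [-0.0014  0.0181 -0.003 ]
[20.63904429 14.49145111 11.12639937 85.65444213 -0.3509572  15.25515174]
```

Emit:
{"fn": "servo_tool", "kwargs": {
  "moves": [
    [[0,0.018,-0.003,0.2,0.4,2,4.5],[0,0,0,0.2,0.4,2,4.5],[0,0,0,0,0,1,4.5],[0,0,0,0,0,0,4.5]]
  ]
}}

```text
time: 6.67
ee_pos: [0.5923, 0.2258, 0.0999]
tcp_rot: [-180.0, 0.5, -174.6]
wrist_force: [0.1, -0.3, -0.6]
opening: 0.0449
```

```bash
python3 -c "
from h import *
import pickle
delta([.5878,.2288,.036],[180,0,-174.45])
cal=imaging.calibration('wrist'); im=imaging.camera('wrist'); cv2.imwrite('pics/w3.png',im);cv2.imwrite('pics/s3.png',imaging.camera('side')[200:400,160:480])
print(proj('wrist',[.5878,.2288,.069],cal))"
```

```text
from [0.5923 0.2258 0.0999] [-179.99    0.47 -174.59]
shift cm [0.47 0.34 6.38] rotvec [-0.0001  0.0082 -0.0025]
[321.03596116 241.01679997]
```

View pics/w3.png

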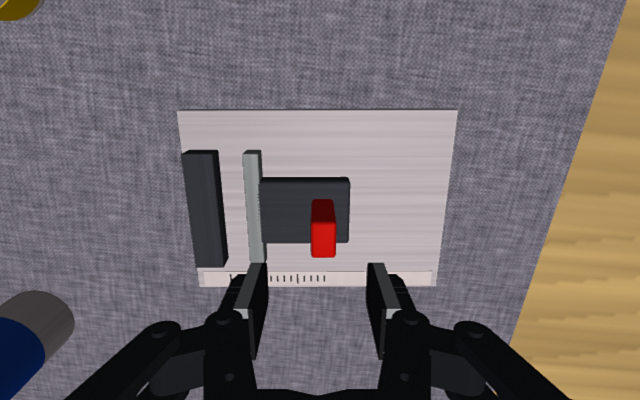

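View pics/s3.png

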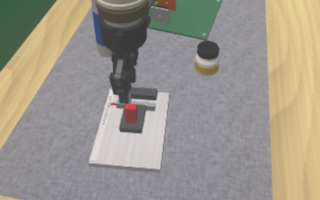

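Emit:
{"fn": "servo_tool", "kwargs": {
  "moves": [
    [[0,0.008,-0.002,0.4,0.3,1,4.5],[0,0,0,0.2,0.1,2,4.5],[0,0,0,0,0,2,4.5],[0,0,0,0,0,1,4.5],[0,0,0,0,0,0,4.5]]
  ]
}}

```text
time: 7.18
ee_pos: [0.5893, 0.2292, 0.0451]
tcp_rot: [179.8, 0.5, -174.6]
wrist_force: [-0.4, 0.4, -0.1]
opening: 0.045
```

```bash
python3 -c "
from h import *
delta([.5878,.2288,.036],[180,0,-174.45])"
```

```text
from [0.5893 0.2292 0.0451] [ 179.83    0.53 -174.59]
shift cm [ 0.16 -0.03  0.91] rotvec [ 0.0029  0.0093 -0.0024]
```

Emit:
{"fn": "servo_tool", "kwargs": {
  "force": 40,
  "moves": [
    [[0,0.008,0,0.15,0,0.8,4.5],[0,0,0,0,0,0,1],[0,0,0,0,0,0,1],[0,0,0,0,0,0,1],[0,0,0,0,0,0,1]]
  ]
}}

```text
time: 7.6
ee_pos: [0.5882, 0.2291, 0.0385]
tcp_rot: [179.8, 0.1, -174.6]
wrist_force: [1.0, 0.9, -7.3]
opening: 0.0134
```

Emit:
{"fn": "servo_tool", "kwargs": {
  "moves": [
    [[0,0,0,0,0.4,0,1],[0,0,0,0,0.5,0,1],[0,0,0,0,0.5,0,1],[0,0,0,0,0.5,0,1],[0,0,0,0,0.5,0,1],[0,0,0,0,0.5,0,1],[0,0,0,0,0.5,0,1],[0,0,0,0,0.5,0,1],[0,0,0,0,0,0,1]]
  ]
}}

```text
time: 8.35
ee_pos: [0.5841, 0.2713, 0.0385]
tcp_rot: [180.0, 0.0, -174.6]
wrist_force: [1.1, -1.5, -5.0]
opening: 0.0135
```

Emit:
{"fn": "servo_tool", "kwargs": {
  "moves": [
    [[0,0,0,0,0,0,4.5],[0,0,0,0,0,0,4.5],[0,0,0,0,0,0,4.5],[0,0,0,0,0,-2,4.5],[0,0,0,0,0,-3,4.5],[0,0,0,0,0,-4,4.5],[0,0,0,0,0,-4,4.5],[0,0,0,0,0,-4,4.5],[0,0,0,0,0,-4,4.5],[0,0,0,0,0,-2,4.5]]
  ]
}}

```text
time: 9.18
ee_pos: [0.581, 0.2705, 0.2749]
tcp_rot: [179.8, -0.3, -174.6]
wrist_force: [0.6, 0.5, 0.1]
opening: 0.0454
```

Run:
```python
from h import *
import pickle
o=np.array([.6187,-.1945]);ex=np.array([np.cos(np.radians(-7.7)),np.sin(np.radians(-7.7))])
def tgt(xg,zg,h):
    # grasp point rack x, z ; tool z tilted 35 deg
    zt=np.array([ex[0]*.5736,ex[1]*.5736,-.8192])
    g=np.array([*(o+xg*ex),zg]); return g+zt*.0187-zt*h
yaw=180-7.7
# tool frame: x axis = -(ex) tilted, z as above
zt=np.array([ex[0]*.5736,ex[1]*.5736,-.8192]); yt=np.array([-ex[1],ex[0],0]); xt=np.cross(yt,zt)
R=Ro.from_matrix(np.c_[xt,yt,zt]); rpy=R.as_euler("xyz",degrees=True); print("rpy",rpy)
for h in (0,.06,.12): print(h,tgt(-.034,.036,h))
delta(tgt(-.034,.036,.12),rpy)
delta([.42,-.15,.25],[180,0,172.3])
cal=imaging.calibration("wrist"); im=imaging.camera("wrist"); cv2.imwrite("pics/w4.png",im)
```

```text
rpy [-180.           34.99952997  172.3       ]
0 [ 0.59563617 -0.19138165  0.02068096]
0.06 [ 0.5615305  -0.18677038  0.06983296]
0.12 [ 0.52742482 -0.18215911  0.11898496]
from [0.581  0.2705 0.2749] [ 179.84   -0.27 -174.61]
shift cm [  9.51 -44.6   15.51] rotvec [ 0.072  -0.6133  0.2206]
from [0.581  0.2705 0.2749] [ 179.84   -0.27 -174.61]
shift cm [ 19.96 -40.36   2.47] rotvec [ 0.0023 -0.0051  0.2284]
```

View pics/w4.png

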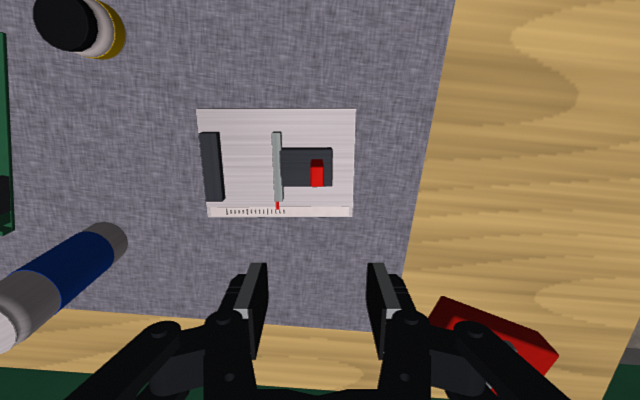

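Emit:
{"fn": "servo_tool", "kwargs": {
  "moves": [
    [[0,0,0,1.7,-3.4,0,4],[0,0,0,1.7,-3.4,0,4],[0,0,0,1.7,-3.4,0,4],[0,0,0,1.7,-3.4,0,4],[0,0,0,1.7,-3.4,0,4],[0,0,0,1.7,-3.4,0,4],[0,0,0,1.7,-3.4,0,4],[0,0,0,1.7,-3.4,0,4],[0,0,0,1.7,-3.4,0,4],[0,0,0,1.7,-3.4,0,4],[0,0,0,1.6,-3.4,0,4],[0,0,0,1.6,-3.4,0,4]]
  ]
}}

```text
time: 10.23
ee_pos: [0.4145, -0.1646, 0.2776]
tcp_rot: [179.6, 0.9, -174.1]
wrist_force: [-0.0, -0.5, -1.2]
opening: 0.04
```

Emit:
{"fn": "servo_tool", "kwargs": {
  "moves": [
    [[0,-0.12,0.11,0,0,0,4],[0,-0.12,0.11,0,0,0,4],[0,-0.12,0,0,0,0,4],[0,-0.12,0,0,0,0,4],[0,-0.12,0,0,0,0,4],[0,0,0,0,0,0,4]]
  ]
}}

```text
time: 10.73
ee_pos: [0.4124, -0.172, 0.2761]
tcp_rot: [178.3, 33.1, 174.5]
wrist_force: [-0.9, -0.4, -0.1]
opening: 0.04
```

```bash
cat > t.py <<'E'
from h import *
o=np.array([.6187,-.1945]);ex=np.array([np.cos(np.radians(-7.7)),np.sin(np.radians(-7.7))]);ey=np.array([-ex[1],ex[0]])
zt=np.array([ex[0]*.5736,ex[1]*.5736,-.8192])
def tgt(xg,zg,h): return np.array([*(o+xg*ex),zg])+zt*.0187-zt*h
def where():
    p,R=pose(); z=R.as_matrix()[:,2]; g=p-z*.0187; print("TCP rack",np.round([(p[:2]-o)@ex,(p[:2]-o)@ey,p[2]],4),"grasp rack",np.round([(g[:2]-o)@ex,(g[:2]-o)@ey,g[2]],4))
E
python3 -c "
from t import *
delta(tgt(-.034,.036,.10),[180,35,172.3]);where();print(bot.get_obs()['q'])"
```

```text
from [ 0.4124 -0.172   0.2761] [178.32  33.11 174.48]
shift cm [-1.15 -0.58 21.46] rotvec [ 0.0506 -0.0335  0.031 ]
TCP rack [-0.2074 -0.0053  0.2761] grasp rack [-0.2176 -0.0063  0.2918]
[-32.78451406 -38.69589852 -25.61302655  73.67795566  16.03281719
 -23.53198302]
```

Emit:
{"fn": "servo_tool", "kwargs": {
  "moves": [
    [[0.05,-0.034,0.031,0,0,0,4],[0,0,0,-0.3,-0.2,3,4],[0,0,0,-0.3,-0.2,3,4],[0,0,0,-0.3,-0.2,3,4],[0,0,0,0,0,3,4],[0,0,0,0,0,3,4],[0,0,0,0,0,2,4],[0,0,0,0,0,0,4]]
  ]
}}

```text
time: 11.4
ee_pos: [0.5209, -0.1958, 0.1513]
tcp_rot: [-179.2, 36.0, 172.3]
wrist_force: [-0.2, 0.2, -0.9]
opening: 0.0403
```

```bash
python3 -c "
from t import *
delta(tgt(-.034,.036,.0),[180,35,172.3]);where();print(bot.get_obs()['q'])"
```

```text
from [ 0.5209 -0.1958  0.1513] [-179.24   35.98  172.29]
shift cm [ 1.73  1.64 14.86] rotvec [-0.0134  0.0171 -0.0003]
TCP rack [-0.0968 -0.0144  0.1513] grasp rack [-0.1077 -0.0141  0.1664]
[-25.4999725  -29.69051658 -36.38765155  48.45145143   9.60168658
 -14.52040133]
```

Emit:
{"fn": "servo_tool", "kwargs": {
  "moves": [
    [[-0.013,0.017,0,1,0.9,1,4],[0,0,0,0.8,0.8,2,4],[0,0,0,0,0,2,4],[0,0,0,0,0,2,4],[0,0,0,0,0,0,4]]
  ]
}}

```text
time: 11.82
ee_pos: [0.55, -0.1806, 0.0844]
tcp_rot: [179.9, 34.8, 172.3]
wrist_force: [-0.6, 0.6, 0.1]
opening: 0.0398
```

```bash
python3 -c "
from t import *
delta(tgt(-.034,.036,.0),[180,35,172.3]);where()
cal=imaging.calibration('wrist'); im=imaging.camera('wrist'); cv2.imwrite('pics/w5.png',im)
cv2.imwrite('pics/s5.png',cv2.resize(imaging.camera('side')[120:270,240:440],None,fx=3,fy=3))
"
```

```text
from [ 0.55   -0.1806  0.0844] [179.93  34.77 172.32]
shift cm [-0.2  -0.47  7.9 ] rotvec [ 0.0014 -0.004   0.0003]
TCP rack [-0.07    0.0046  0.0844] grasp rack [-0.0806  0.0045  0.0998]
```

View pics/w5.png

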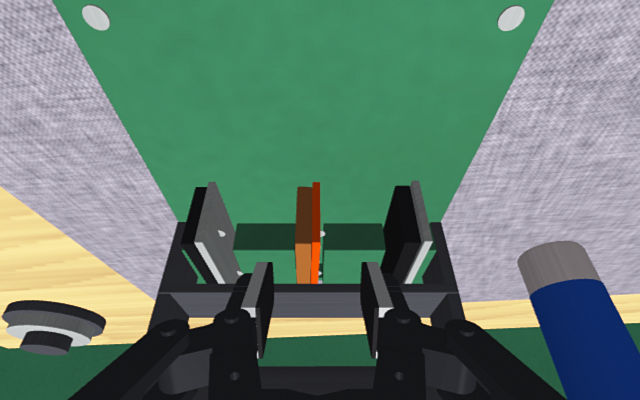

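View pics/s5.png

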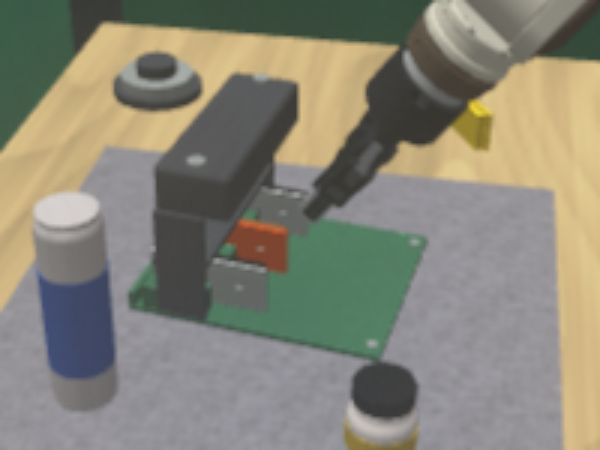

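Emit:
{"fn": "servo_tool", "kwargs": {
  "moves": [
    [[0,0,0,-0.2,-0.4,1,4],[0,0,0,0,-0.1,2,4],[0,0,0,0,0,2,4],[0,0,0,0,0,1.5,4],[0,0,0,0,0,0.5,4],[0,0,0,0,0,0,4]]
  ]
}}

```text
time: 12.42
ee_pos: [0.595, -0.194, 0.0444]
tcp_rot: [-179.8, 35.7, 172.4]
wrist_force: [0.5, 0.9, -0.4]
opening: 0.0398
```

```bash
python3 -c "
from t import *
delta(tgt(-.034,.036,.0),[180,35,172.3]);where()
"
```

```text
from [ 0.595  -0.194   0.0444] [-179.78   35.7   172.43]
shift cm [1.37 0.28 1.94] rotvec [-0.0025  0.0122  0.0019]
TCP rack [-0.0235 -0.0027  0.0444] grasp rack [-0.0344 -0.0026  0.0596]
```

Emit:
{"fn": "servo_tool", "kwargs": {
  "moves": [
    [[0,0.012,0,0.7,0.2,0,4],[0,0,0,0.7,0.1,0,4],[0,0,0,0,0,0.6,4],[0,0,0,0,0,0,4]]
  ]
}}

```text
time: 12.75
ee_pos: [0.5869, -0.1902, 0.0357]
tcp_rot: [-179.7, 35.2, 172.5]
wrist_force: [0.2, 0.4, 0.4]
opening: 0.04
```

```bash
python3 -c "
from t import *
delta(tgt(-.034,.036,.0),[180,35,172.3]);where()
"
```

```text
from [ 0.5869 -0.1902  0.0357] [-179.7    35.2   172.45]
shift cm [0.15 0.01 1.73] rotvec [-0.0037  0.0036  0.0022]
TCP rack [-0.0321 -0.      0.0357] grasp rack [-0.0429  0.      0.051 ]
```

Emit:
{"fn": "servo_tool", "kwargs": {
  "force": 50,
  "moves": [
    [[0,0,0,0.15,0,0.8,4],[0,0,0,0,0,0.6,4],[0,0,0,0,0,0.2,4],[0,0,0,0,0,0,4]]
  ]
}}

```text
time: 13.08
ee_pos: [0.5957, -0.1916, 0.0215]
tcp_rot: [-179.7, 35.3, 172.5]
wrist_force: [-0.1, -0.0, 0.2]
opening: 0.0396
```

```bash
python3 -c "
from t import *
delta(tgt(-.034,.036,.0),[180,35,172.3]);where()
cv2.imwrite('pics/w6.png',imaging.camera('wrist'))
"
```

```text
from [ 0.5957 -0.1916  0.0215] [-179.67   35.31  172.46]
shift cm [0.06 0.02 0.06] rotvec [-0.0041  0.0054  0.0023]
TCP rack [-0.0232 -0.0002  0.0215] grasp rack [-0.034  -0.0001  0.0368]
```

View pics/w6.png

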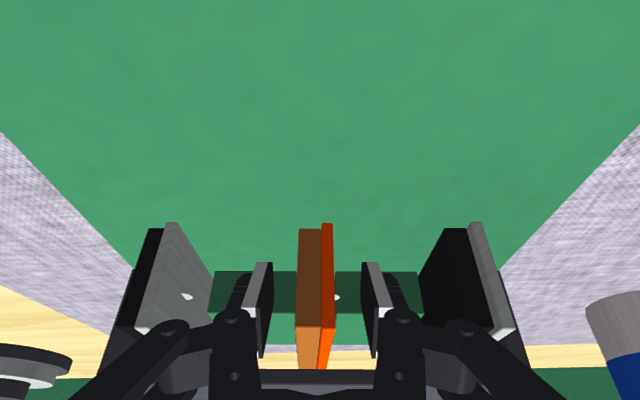

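Fingers straddle the worn pad centred (pad at cols 298–334, fingers 260 and 375). Close.

Emit:
{"fn": "servo_tool", "kwargs": {
  "force": 40,
  "moves": [
    [[0,0,0,0,0,0,1],[0,0,0,0,0,0,1],[0,0,0,0,0,0,1],[0,0,0,0,0,0,1],[0,0,0,0,0,0,1]]
  ]
}}

```text
time: 13.55
ee_pos: [0.5957, -0.1916, 0.0214]
tcp_rot: [-179.7, 35.3, 172.5]
wrist_force: [1.3, 0.3, -1.0]
opening: 0.0144
```

Emit:
{"fn": "servo_tool", "kwargs": {
  "moves": [
    [[0,0,0,0.4,0,-0.28,1],[0,0,0,0.8,0,-0.56,1],[0,0,0,0.8,0,-0.56,1],[0,0,0,0.8,0,-0.56,1],[0,0,0,0.4,0,-0.28,1]]
  ]
}}

```text
time: 13.97
ee_pos: [0.5555, -0.1859, 0.0214]
tcp_rot: [-179.7, 35.3, 172.5]
wrist_force: [1.1, 0.3, -1.0]
opening: 0.0143
```

```bash
python3 -c "
from t import *
delta(tgt(-.134,.0368,.0),[180,35.3,172.4]);where()
"
```

```text
from [ 0.5555 -0.1859  0.0214] [-179.69   35.3   172.5 ]
shift cm [ 4.85 -0.   -3.45] rotvec [-0.0045  0.      0.0014]
TCP rack [-0.0638  0.      0.0214] grasp rack [-0.0746  0.0001  0.0366]
```

Emit:
{"fn": "servo_tool", "kwargs": {
  "moves": [
    [[0,0,0,0.8,0,-0.57,1],[0,0,0,0.8,0,-0.57,1],[0,0,0,0.8,0,-0.57,1],[0,0,0,0.8,0,-0.57,1],[0,0,0,0.8,0,-0.57,1],[0,0,0,0.6,0,-0.42,1],[0,0,0,0.2,0,-0.1,1],[0,0,0,0,0,0,1]]
  ]
}}

```text
time: 14.63
ee_pos: [0.493, -0.1773, 0.0213]
tcp_rot: [-179.7, 35.4, 172.5]
wrist_force: [0.4, 0.2, -2.2]
opening: 0.014
```

```bash
python3 -c "
from t import *
delta(tgt(-.134,.0368,.0),[180,35.3,172.4]);where()
cv2.imwrite('pics/w7.png',imaging.camera('wrist'))
cv2.imwrite('pics/s7.png',cv2.resize(imaging.camera('side')[120:270,240:440],None,fx=3,fy=3))
"
```

```text
from [ 0.493  -0.1773  0.0213] [-179.67   35.39  172.5 ]
shift cm [-0.3  -0.02  0.2 ] rotvec [-0.0049  0.0015  0.0014]
TCP rack [-0.1269  0.0002  0.0213] grasp rack [-0.1377  0.0002  0.0366]
```

View pics/s7.png

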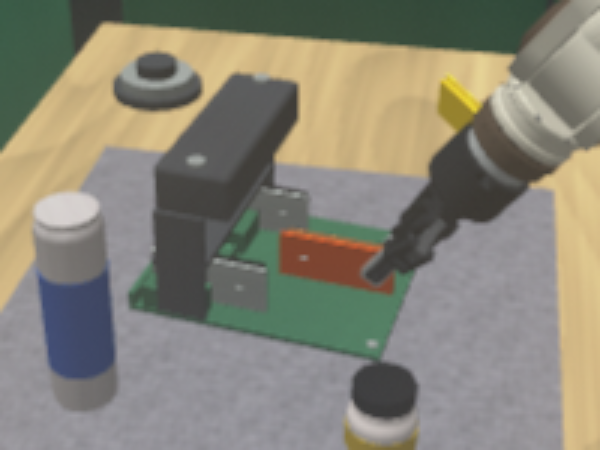

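View pics/w7.png

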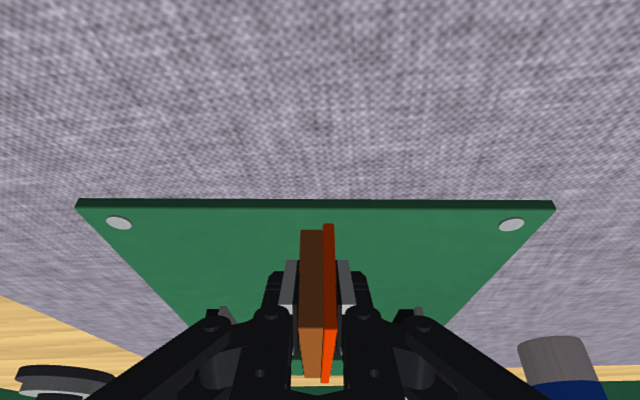

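Emit:
{"fn": "servo_tool", "kwargs": {
  "moves": [
    [[0,0,0,0,0,0,3],[0,0,0,0,0,0,4],[0,0,0,0,0,0,4],[0,0,0,0,0,-1,4],[0,0,0,0,0,-2,4],[0,0,0,0,0,-3,4],[0,0,0,0,0,-3,4],[0,0,0,0,0,-2,4],[0,0,0,0,0,0,4]]
  ]
}}

```text
time: 15.48
ee_pos: [0.4288, -0.1672, 0.1128]
tcp_rot: [-179.8, 35.1, 172.6]
wrist_force: [-0.0, 0.2, 0.9]
opening: 0.0401
```

Emit:
{"fn": "servo_tool", "kwargs": {
  "moves": [
    [[0,0.1,0,0,0,0,4],[0,0.12,0,0,0,0,4],[0,0.12,0,0,0,0,4],[0,0.12,0,0,0,0,4],[0,0.12,0,0,0,0,4],[0,0,0,0,0,0,4]]
  ]
}}

```text
time: 15.98
ee_pos: [0.4292, -0.1678, 0.1071]
tcp_rot: [-179.6, 0.4, 172.4]
wrist_force: [0.8, -0.3, -2.1]
opening: 0.0396
```

Run:
```python
from t import *
import pickle
p=o-.095*ex
delta([p[0],p[1],.10],[180,0,172.3]);where()
cal=imaging.calibration("wrist"); im=imaging.camera("wrist"); pickle.dump(cal,open("pics/w8.pkl","wb")); cv2.imwrite("pics/w8.png",im)
for x in (-.15,-.04):
  for y in (-.0075,.0075): print(proj("wrist",[*(o+x*ex+y*ey),.052],cal))
```

```text
from [ 0.4292 -0.1678  0.1071] [-179.58    0.4   172.39]
shift cm [-9.63 -0.12  0.78] rotvec [-0.0073  0.0071  0.0016]
TCP rack [-0.1914  0.0011  0.1071] grasp rack [-0.1915  0.0012  0.1258]
[302.63803614 289.17958408]
[325.6461693  289.29815791]
[304.3876606  415.01574345]
[324.22447539 415.16333098]
```

View pics/w8.png

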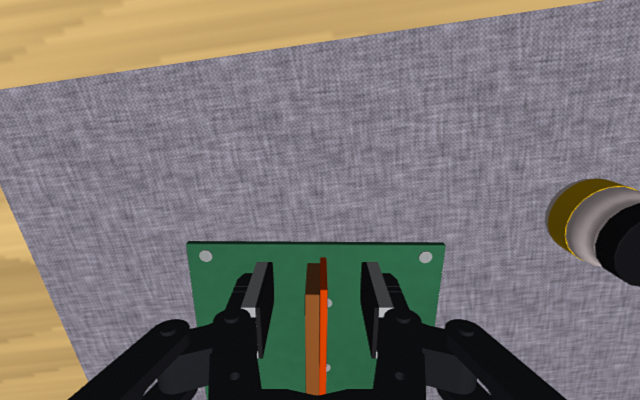

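Emit:
{"fn": "servo_tool", "kwargs": {
  "moves": [
    [[-0.007,0.007,0,-1.5,0,0,4],[0,0,0,-2,0,0,4],[0,0,0,-2,0,0,4],[0,0,0,-2,0,0,4],[0,0,0,-1.5,0,0,4],[0,0,0,0,0,0,4]]
  ]
}}

```text
time: 16.53
ee_pos: [0.5218, -0.1793, 0.1068]
tcp_rot: [180.0, 1.0, 172.4]
wrist_force: [-0.3, -0.2, 1.2]
opening: 0.0402
```

Run:
```python
from t import *
p=o-.095*ex
delta([p[0],p[1],.030],[180,0,172.3]);where()
cv2.imwrite("pics/w9.png",imaging.camera("wrist"))
```

```text
from [ 0.5218 -0.1793  0.1068] [179.99   1.02 172.4 ]
shift cm [-0.17 -0.21  7.68] rotvec [0.0002 0.0177 0.0018]
TCP rack [-0.098   0.0021  0.1068] grasp rack [-0.0984  0.0021  0.1255]
```

View pics/w9.png

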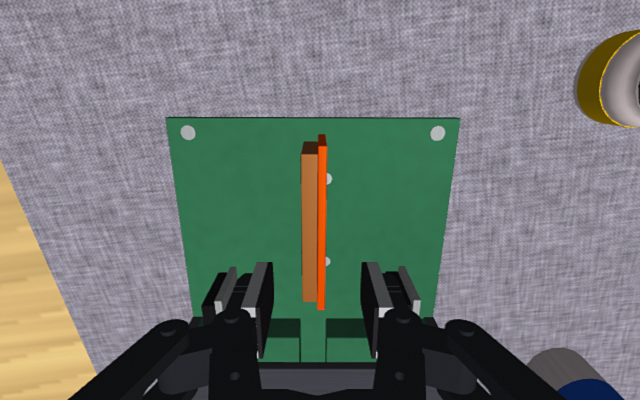

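Emit:
{"fn": "servo_tool", "kwargs": {
  "moves": [
    [[0,0.018,0.002,-0.1,-0.2,1,4],[0,0,0,0,0,2,4],[0,0,0,0,0,2,4],[0,0,0,0,0,1.5,4],[0,0,0,0,0,0.8,4],[0,0,0,0,0,0,4]]
  ]
}}

```text
time: 17.08
ee_pos: [0.5168, -0.1815, 0.0317]
tcp_rot: [-179.9, 0.2, 172.2]
wrist_force: [-0.7, -0.2, 1.0]
opening: 0.0404
```

Run:
```python
from t import *
p=o-.095*ex
delta([p[0],p[1],.027],[180,0,172.3]);where()
```

```text
from [ 0.5168 -0.1815  0.0317] [-1.7995e+02  1.5000e-01  1.7218e+02]
shift cm [-0.77  0.08  0.47] rotvec [-0.001   0.0027 -0.0021]
TCP rack [-0.1027 -0.0007  0.0317] grasp rack [-0.1028 -0.0007  0.0504]
```

Emit:
{"fn": "servo_tool", "kwargs": {
  "moves": [
    [[0,0,0,-0.7,0.1,0.3,4],[0,0,0,0,0,0.1,4],[0,0,0,0,0,0,4]]
  ]
}}

```text
time: 17.33
ee_pos: [0.5238, -0.1817, 0.0288]
tcp_rot: [-179.9, 0.2, 172.1]
wrist_force: [0.8, 0.5, 0.8]
opening: 0.0399
```

Emit:
{"fn": "servo_tool", "kwargs": {
  "force": 60,
  "moves": [
    [[0,0,0,0,0,0,1],[0,0,0,0,0,0,1],[0,0,0,0,0,0,1],[0,0,0,0,0,0,1],[0,0,0,0,0,0,1]]
  ]
}}

```text
time: 17.75
ee_pos: [0.5248, -0.1819, 0.0305]
tcp_rot: [-179.9, 0.3, 172.2]
wrist_force: [0.2, 0.2, -4.3]
opening: 0.0136
```

Run:
```python
from t import *
where()
cv2.imwrite("pics/w10.png",imaging.camera("wrist"))
```

```text
TCP rack [-0.0947 -0.0001  0.0305] grasp rack [-0.0948 -0.0001  0.0492]
```

View pics/w10.png

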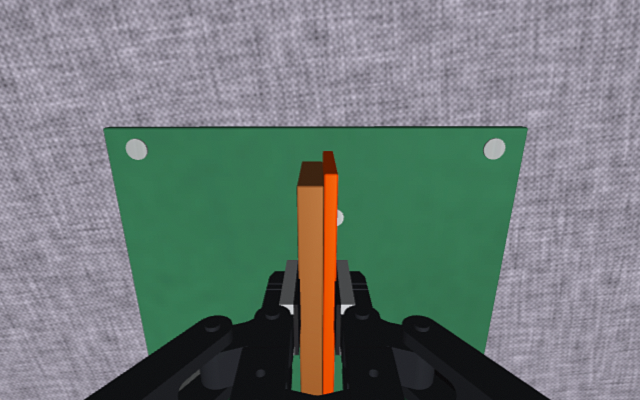

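Emit:
{"fn": "servo_tool", "kwargs": {
  "moves": [
    [[0,0,0,0.2,0,-0.8,1],[0,0,0,0.2,0,-1.5,1],[0,0,0,0.2,0,-2,1],[0,0,0,0,0,-2.5,1],[0,0,0,0,0,-2.5,1],[0,0,0,0,0,-2.5,1],[0,0,0,0,0,-2.5,1],[0,0,0,0,0,-1.5,1],[0,0,0,0,0,0,1]]
  ]
}}

```text
time: 18.55
ee_pos: [0.5137, -0.1795, 0.196]
tcp_rot: [-180.0, -0.1, 172.1]
wrist_force: [0.6, 0.6, -3.0]
opening: 0.0141
```

Run:
```python
from t import *
where()
delta([.5931,.1751,.2],[180,0,-174.45])
cv2.imwrite("pics/w11.png",imaging.camera("wrist"))
cv2.imwrite('pics/s11.png',cv2.resize(imaging.camera('side')[100:270,240:440],None,fx=3,fy=3))
```

```text
TCP rack [-0.1061  0.0008  0.196 ] grasp rack [-0.1061  0.0008  0.2147]
from [ 0.5137 -0.1795  0.196 ] [-1.7998e+02 -7.0000e-02  1.7215e+02]
shift cm [-3.02 36.21 -0.42] rotvec [-2.000e-04 -1.300e-03 -2.339e-01]
```

View pics/w11.png

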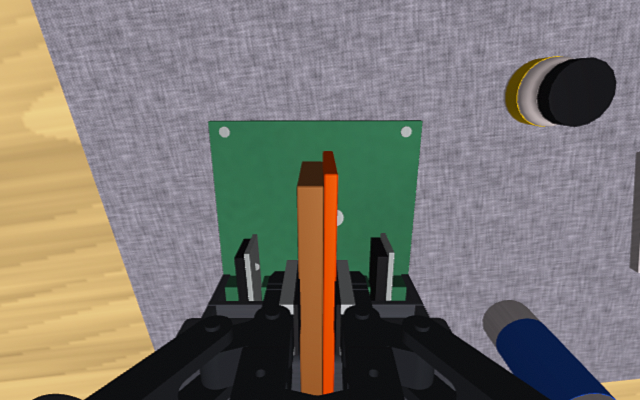

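View pics/s11.png

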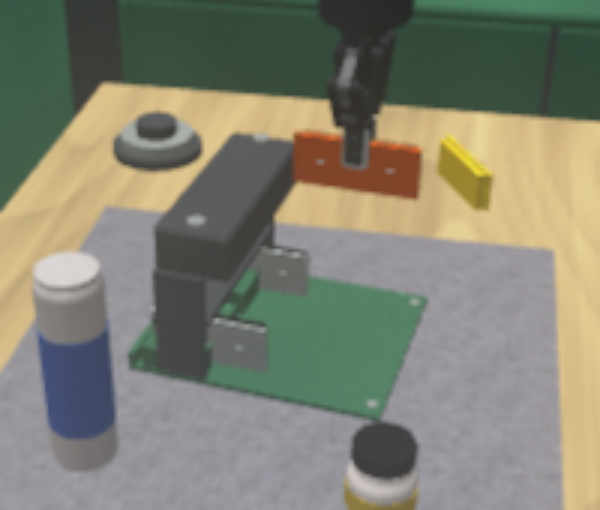

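Emit:
{"fn": "servo_tool", "kwargs": {
  "moves": [
    [[0,0,0,-0.1,1.5,-0.3,1],[0,0,0,-0.25,2.8,0,1],[0,0,0,-0.25,3,0,1],[0,0,0,-0.25,3,0,1],[0,0,0,-0.25,3,0,1],[0,0,0,-0.25,3,0,1],[0,0,0,-0.25,3,0,1],[0,0,0,-0.25,3,0,1],[0,0,0,-0.25,3,0,1],[0,0,0,-0.25,3,0,1],[0,0,0,-0.25,2.5,0,1],[0,0,0,0,1.5,0,1]]
  ]
}}

```text
time: 19.65
ee_pos: [0.5775, 0.1476, 0.1706]
tcp_rot: [-179.7, -2.0, 171.7]
wrist_force: [-0.6, -0.3, -3.9]
opening: 0.0136
```

Emit:
{"fn": "servo_tool", "kwargs": {
  "moves": [
    [[0,0,-0.06,0,0,0,1],[0,0,-0.06,0,0,0,1],[0,0,-0.06,0,0,0,1],[0,0,-0.05,0,0,0,1],[0,0,0,0,0,0,1]]
  ]
}}

```text
time: 20.07
ee_pos: [0.5735, 0.1524, 0.1581]
tcp_rot: [179.9, -3.0, -174.1]
wrist_force: [-0.5, -0.5, -2.9]
opening: 0.0138
```

Run:
```python
from t import *
delta([.5931,.1751,.09],[180,0,-174.45]); print(bot.get_obs()['opening'])
```

```text
from [0.5735 0.1524 0.1581] [ 179.94   -2.96 -174.14]
shift cm [-2.53  2.05  6.69] rotvec [ 0.0009 -0.0517  0.0054]
0.01380654399411789
```

Emit:
{"fn": "servo_tool", "kwargs": {
  "moves": [
    [[0,-0.05,0.005,-0.6,0.5,0,1],[0,0,0,-0.7,0.5,1,1],[0,0,0,-0.6,0.5,1.5,1],[0,0,0,-0.3,0.4,1.5,1],[0,0,0,0,0,1,1],[0,0,0,0,0,0,1]]
  ]
}}

```text
time: 20.57
ee_pos: [0.5913, 0.1734, 0.0962]
tcp_rot: [-179.9, -0.7, -174.9]
wrist_force: [-0.1, 0.1, -3.3]
opening: 0.0136
```

Run:
```python
from t import *
delta([.5931,.1751,.0365],[180,0,-174.45])
cv2.imwrite("pics/w12.png",imaging.camera("wrist"))
cv2.imwrite('pics/s12.png',cv2.resize(imaging.camera('side')[220:380,200:380],None,fx=3.5,fy=3.5))
```

```text
from [0.5913 0.1734 0.0962] [-179.93   -0.75 -174.93]
shift cm [-0.27  0.16  5.97] rotvec [-0.0011 -0.013  -0.0083]
```

View pics/w12.png

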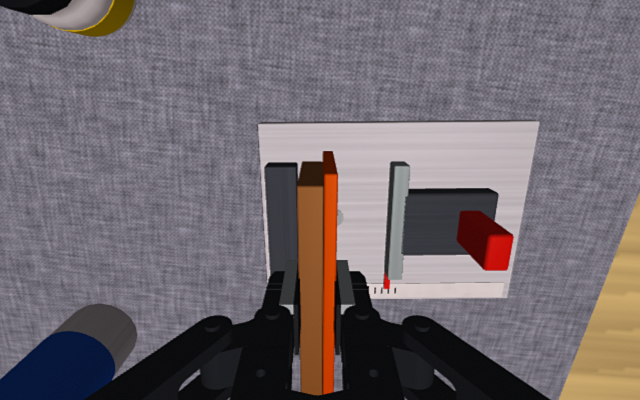

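View pics/s12.png

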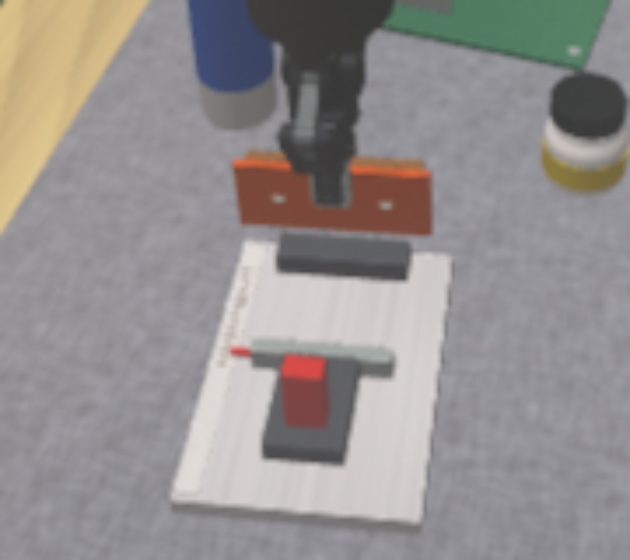

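Emit:
{"fn": "servo_tool", "kwargs": {
  "moves": [
    [[0,-0.013,-0.008,-0.2,0.5,0.5,1],[0,0,0,0,0,1.2,1],[0,0,0,0,0,1.2,1],[0,0,0,0,0,1,1],[0,0,0,0,0,0,1]]
  ]
}}

```text
time: 21.08
ee_pos: [0.5948, 0.1789, 0.0585]
tcp_rot: [180.0, 0.4, -174.5]
wrist_force: [-0.5, -0.4, -3.8]
opening: 0.0133
```

Run:
```python
from t import *
delta([.5927,.1790,.0365],[180,0,-174.45])
```

```text
from [0.5948 0.1789 0.0585] [ 179.99    0.43 -174.49]
shift cm [0.23 0.03 2.19] rotvec [ 0.0001  0.0075 -0.0006]
```

Emit:
{"fn": "servo_tool", "kwargs": {
  "moves": [
    [[0,0.007,0,0.2,0,0.6,1],[0,0,0,0,0,0.6,1],[0,0,0,0,0,0.4,1],[0,0,0,0,0,0.2,1],[0,0,0,0,0,0,1]]
  ]
}}

```text
time: 21.5
ee_pos: [0.5922, 0.1783, 0.0379]
tcp_rot: [-180.0, -0.1, -174.5]
wrist_force: [-0.0, 0.3, -3.8]
opening: 0.0135
```

Run:
```python
from t import *
delta([.5927,.1790,.0365],[180,0,-174.45])
```

```text
from [0.5922 0.1783 0.0379] [-1.7999e+02 -8.0000e-02 -1.7451e+02]
shift cm [-0.05  0.07  0.14] rotvec [-0.0001 -0.0014 -0.001 ]
```

Emit:
{"fn": "servo_tool", "kwargs": {
  "moves": [
    [[0,0,0,0,0,0.1,1],[0,0,0,0,0,0.1,1],[0,0,0,0,0,0,1]]
  ]
}}

```text
time: 21.75
ee_pos: [0.5927, 0.1784, 0.0368]
tcp_rot: [180.0, -0.0, -174.5]
wrist_force: [0.5, 0.1, -3.1]
opening: 0.0136
```

Emit:
{"fn": "servo_tool", "kwargs": {
  "moves": [
    [[0,0,0,0,0,0.15,1],[0,0,0,0,0,0,1]]
  ]
}}

```text
time: 21.92
ee_pos: [0.5932, 0.1786, 0.0369]
tcp_rot: [180.0, 0.1, -174.5]
wrist_force: [0.8, 1.3, -3.6]
opening: 0.0136
```

Emit:
{"fn": "servo_tool", "kwargs": {
  "moves": [
    [[0,0,0,0,0,0.2,1],[0,0,0,0,0,0.1,1]]
  ]
}}

```text
time: 22.08
ee_pos: [0.5938, 0.1788, 0.0364]
tcp_rot: [179.9, 0.3, -174.5]
wrist_force: [-1.5, -0.6, 2.5]
opening: 0.0136
```

Emit:
{"fn": "servo_tool", "kwargs": {
  "moves": [
    [[0,0,0,0,0,0,2.5],[0,0,0,0,0,0,3],[0,0,0,0,0,0,3.5],[0,0,0,0,0,0,3.5],[0,0,0,0,0,-1,3.5],[0,0,0,0,0,-2,3.5],[0,0,0,0,0,-3,3.5],[0,0,0,0,0,-3,3.5],[0,0,0,0,0,-2,3.5],[0,0,0,0,0,0,3.5]]
  ]
}}

```text
time: 22.92
ee_pos: [0.5927, 0.1784, 0.153]
tcp_rot: [179.9, 0.2, -174.5]
wrist_force: [0.8, -0.7, 0.4]
opening: 0.0348
```

Run:
```python
from t import *
import pickle
delta([.5841,.2713,.11],[180,0,-174.45])
cal=imaging.calibration("wrist"); im=imaging.camera("wrist"); pickle.dump(cal,open("pics/w13.pkl","wb")); cv2.imwrite("pics/w13.png",im)
cv2.imwrite('pics/s13.png',cv2.resize(imaging.camera('side')[220:380,200:380],None,fx=3.5,fy=3.5))
```

```text
from [0.5927 0.1784 0.153 ] [ 179.94    0.23 -174.51]
shift cm [-0.02  9.32  4.31] rotvec [ 0.0011  0.004  -0.001 ]
```

View pics/w13.png

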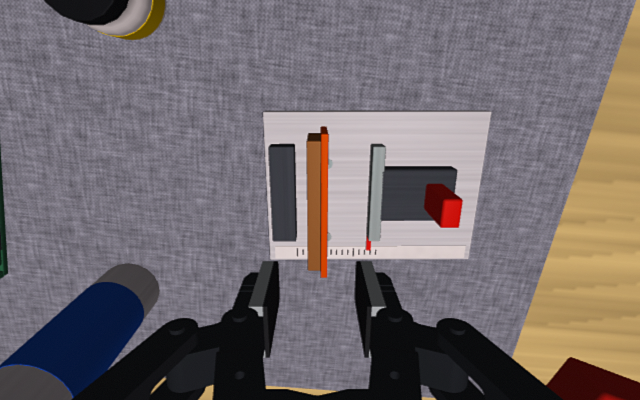

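View pics/s13.png

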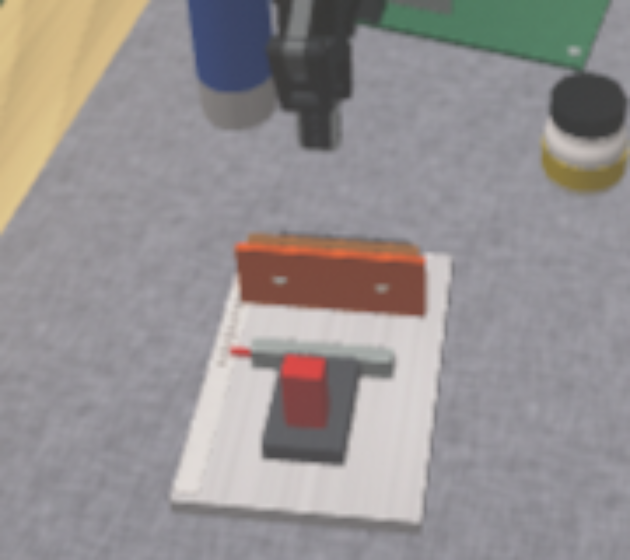

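Run:
```python
from h import *
import pickle
cal=pickle.load(open("pics/w13.pkl","rb"))
th=np.radians(5.55);ex=np.array([np.cos(th),np.sin(th)]);ey=np.array([-ex[1],ex[0]]);o=np.array([.59,.2069])
for px in [(324,128),(324,277),(308,135),(308,269),(450,207),(452,208)]:
    z=.058 if px[0]<400 else .069
    p=onz("wrist",px,z,cal)[:2];print(px,p,(p-o)@ex,(p-o)@ey)
```

```text
(324, 128) [0.53507013 0.17888325] -0.05738199524282011 -0.022572905888597183
(324, 277) [0.64756788 0.1904452 ] 0.05570659985076402 -0.02194529903791751
(308, 135) [0.54068174 0.16866908] -0.052784548602205474 -0.03328191422846996
(308, 269) [0.64178752 0.1775274 ] 0.04870399937641623 -0.03424350494514996
(450, 207) [0.578544   0.27000563] -0.00529907830001658 0.06391776592651588
(452, 208) [0.57912874 0.27153335] -0.0045693213339560775 0.06538177001520976
```

Emit:
{"fn": "servo_tool", "kwargs": {
  "moves": [
    [[0,0,0,0,1.5,0,4.5],[0,0,0,0,2.5,0,4.5],[0,0,0,0,2.5,0,4.5],[0,0,0,0,2,1.5,4.5],[0,0,0,0,0.8,2,4.5],[0,0,0,0,0,1,4.5],[0,0,0,0,0,0,4.5]]
  ]
}}

```text
time: 23.6
ee_pos: [0.5791, 0.2762, 0.0948]
tcp_rot: [-179.9, -0.5, -174.6]
wrist_force: [-0.4, -0.7, -0.4]
opening: 0.0451
```

Run:
```python
from t import *
delta([.5841,.2713,.040],[180,0,-174.45])
```

```text
from [0.5791 0.2762 0.0948] [-179.88   -0.49 -174.59]
shift cm [-0.49 -0.52  5.48] rotvec [-0.0021 -0.0086 -0.0024]
```

Emit:
{"fn": "servo_tool", "kwargs": {
  "moves": [
    [[0,-0.008,0,-0.3,-0.5,0.5,4.5],[0,0,0,-0.1,0,1.2,4.5],[0,0,0,0,0,1.5,4.5],[0,0,0,0,0,1.2,4.5],[0,0,0,0,0,0.5,4.5],[0,0,0,0,0,0,4.5]]
  ]
}}

```text
time: 24.1
ee_pos: [0.5843, 0.2676, 0.0418]
tcp_rot: [-179.8, -0.0, -174.8]
wrist_force: [-0.1, -0.2, 0.8]
opening: 0.045
```

Run:
```python
from t import *
delta([.5841,.2713,.040],[180,0,-174.45])
```

```text
from [0.5843 0.2676 0.0418] [-1.7983e+02 -4.0000e-02 -1.7478e+02]
shift cm [-0.02  0.37  0.18] rotvec [-0.003  -0.0008 -0.0058]
```

Emit:
{"fn": "servo_tool", "kwargs": {
  "force": 40,
  "moves": [
    [[0,0,-0.006,0,0.3,0.1,4.5],[0,0,0,0,0,0,1],[0,0,0,0,0,0,1],[0,0,0,0,0,0,1],[0,0,0,0,0,0,1],[0,0,0,0,0,0,1]]
  ]
}}

```text
time: 24.6
ee_pos: [0.5848, 0.2704, 0.0422]
tcp_rot: [-179.8, 0.0, -174.5]
wrist_force: [1.0, 0.3, -3.5]
opening: 0.013
```

Emit:
{"fn": "servo_tool", "kwargs": {
  "moves": [
    [[0,0,0,0,-0.3,0,1],[0,0,0,0,-0.5,0,1],[0,0,0,0,-0.5,0,1],[0,0,0,0,-0.5,0,1],[0,0,0,0,-0.5,0,1],[0,0,0,0,-0.4,0,1],[0,0,0,0,-0.2,0,1],[0,0,0,0,0,0,1]]
  ]
}}

```text
time: 25.27
ee_pos: [0.5878, 0.2396, 0.0422]
tcp_rot: [-180.0, 0.0, -174.4]
wrist_force: [0.1, 3.1, -3.7]
opening: 0.0135
```

Run:
```python
from t import *
th=np.radians(5.55);gy=np.array([-np.sin(th),np.cos(th)]);p,_=pose();print((p[:2]-[.59,.2069])@gy-.005,(p[:2]-[.59,.2069])@np.array([gy[1],-gy[0]]))
cv2.imwrite("pics/w14.png",imaging.camera("wrist"))
```

```text
0.027720479353746764 0.0009436833289216581
```

View pics/w14.png

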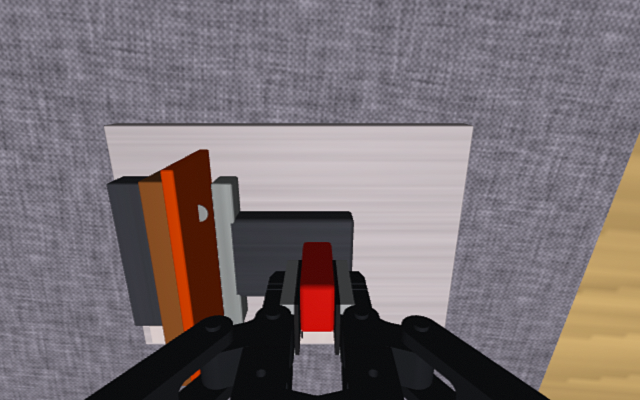

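Emit:
{"fn": "servo_tool", "kwargs": {
  "moves": [
    [[0,0,0,0,-0.12,0,1],[0,0,0,0,-0.12,0,1],[0,0,0,0,-0.12,0,1],[0,0,0,0,-0.12,0,1],[0,0,0,0,-0.12,0,1],[0,0,0,0,-0.12,0,1]]
  ]
}}

```text
time: 25.82
ee_pos: [0.5884, 0.2332, 0.0422]
tcp_rot: [179.9, 0.0, -174.3]
wrist_force: [0.6, 3.9, -3.5]
opening: 0.0135
```

Emit:
{"fn": "servo_tool", "kwargs": {
  "moves": [
    [[0,0,0,0,-0.1,0,1],[0,0,0,0,-0.1,0,1],[0,0,0,0,-0.1,0,1]]
  ]
}}

```text
time: 26.07
ee_pos: [0.5886, 0.2304, 0.0422]
tcp_rot: [179.9, 0.0, -174.3]
wrist_force: [0.1, 5.4, -3.8]
opening: 0.0133
```

Emit:
{"fn": "servo_tool", "kwargs": {
  "moves": [
    [[0,0,0,0,-0.07,0,1],[0,0,0,0,-0.07,0,1]]
  ]
}}

```text
time: 26.23
ee_pos: [0.5888, 0.2289, 0.0422]
tcp_rot: [179.9, 0.1, -174.3]
wrist_force: [-0.4, 5.7, -2.6]
opening: 0.0135
```

Emit:
{"fn": "servo_tool", "kwargs": {
  "moves": [
    [[0,0,0,0,-0.06,0,1],[0,0,0,0,-0.06,0,1]]
  ]
}}

```text
time: 26.4
ee_pos: [0.5889, 0.2275, 0.0422]
tcp_rot: [179.9, 0.1, -174.3]
wrist_force: [0.7, 5.0, -2.8]
opening: 0.0134
```

Emit:
{"fn": "servo_tool", "kwargs": {
  "moves": [
    [[0,0,0,0,-0.06,0,1]]
  ]
}}

```text
time: 26.48
ee_pos: [0.589, 0.2268, 0.0422]
tcp_rot: [179.9, 0.1, -174.3]
wrist_force: [-0.0, 4.8, -3.2]
opening: 0.013
```

Emit:
{"fn": "servo_tool", "kwargs": {
  "moves": [
    [[0,0,0,0,-0.06,0,1]]
  ]
}}

```text
time: 26.57
ee_pos: [0.5891, 0.2262, 0.0422]
tcp_rot: [179.9, 0.1, -174.3]
wrist_force: [-0.4, 5.1, -4.0]
opening: 0.013
```

Emit:
{"fn": "servo_tool", "kwargs": {
  "moves": [
    [[0,0,0,0,-0.05,0,1]]
  ]
}}

```text
time: 26.65
ee_pos: [0.5891, 0.2257, 0.0422]
tcp_rot: [179.9, 0.1, -174.3]
wrist_force: [-0.1, 8.7, -4.7]
opening: 0.0132
```

Emit:
{"fn": "servo_tool", "kwargs": {
  "moves": [
    [[0,0,0,0,-0.04,0,1]]
  ]
}}

```text
time: 26.73
ee_pos: [0.5891, 0.2257, 0.0422]
tcp_rot: [179.8, 0.1, -174.3]
wrist_force: [0.0, 8.8, -4.5]
opening: 0.0133
```

Emit:
{"fn": "servo_tool", "kwargs": {
  "moves": [
    [[0,0,0,0,-0.02,0,1]]
  ]
}}

```text
time: 26.82
ee_pos: [0.5891, 0.2257, 0.0422]
tcp_rot: [179.8, 0.0, -174.3]
wrist_force: [0.1, 5.4, -3.5]
opening: 0.0134
```

Emit:
{"fn": "servo_tool", "kwargs": {
  "moves": [
    [[0,0,0,0,-0.07,0,1],[0,0,0,0,-0.07,0,1]]
  ]
}}

```text
time: 26.98
ee_pos: [0.5891, 0.2258, 0.0422]
tcp_rot: [179.6, 0.1, -174.2]
wrist_force: [0.0, 8.8, -4.3]
opening: 0.013
```

Emit:
{"fn": "servo_tool", "kwargs": {
  "moves": [
    [[0,0,0,0,-0.09,0,1],[0,0,0,0,-0.09,0,1]]
  ]
}}

```text
time: 27.15
ee_pos: [0.5891, 0.2258, 0.0423]
tcp_rot: [179.5, 0.1, -174.2]
wrist_force: [0.3, 9.7, -4.7]
opening: 0.0135
```

Emit:
{"fn": "servo_tool", "kwargs": {
  "moves": [
    [[0,0,0,0,-0.14,0,1],[0,0,0,0,-0.14,0,1]]
  ]
}}

```text
time: 27.32
ee_pos: [0.5891, 0.2258, 0.0422]
tcp_rot: [179.2, 0.1, -174.0]
wrist_force: [-0.6, 13.9, -4.8]
opening: 0.0133
```

Emit:
{"fn": "servo_tool", "kwargs": {
  "moves": [
    [[0,0,0,0,-0.17,0,1],[0,0,0,0,-0.17,0,1]]
  ]
}}

```text
time: 27.48
ee_pos: [0.5891, 0.2259, 0.0423]
tcp_rot: [178.9, 0.1, -173.9]
wrist_force: [-0.8, 15.6, -4.9]
opening: 0.0133
```

Run:
```python
from t import *
th=np.radians(5.55);gy=np.array([-np.sin(th),np.cos(th)]);p,_=pose();print((p[:2]-[.59,.2069])@gy-.005)
cv2.imwrite("pics/w15.png",imaging.camera("wrist"))
```

```text
0.013950017699040095
```

View pics/w15.png

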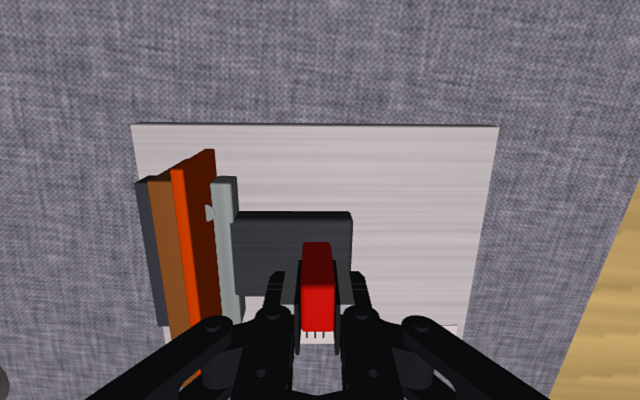

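Emit:
{"fn": "servo_tool", "kwargs": {
  "moves": [
    [[0,0,0,0,0,0,1],[0,0,0,0,0,0,2.5],[0,0,0,0,0,0,3.5],[0,0,0,0,0,0,3.5],[0,0,0,0,0,0,3.5]]
  ]
}}

```text
time: 27.95
ee_pos: [0.5897, 0.2244, 0.0436]
tcp_rot: [179.0, 0.2, -173.9]
wrist_force: [0.2, 0.2, 0.0]
opening: 0.0353
```

Emit:
{"fn": "servo_tool", "kwargs": {
  "moves": [
    [[0,0,0,0,0,-1,3.5],[0,0,0,0,0,-2,3.5],[0,0,0,0,0,-3,3.5],[0,0,0,0,0,-3,3.5],[0,0,0,0,0,-3,3.5],[0,0,0,0,0,-3,3.5],[0,0,0,0,0,0,3.5]]
  ]
}}

```text
time: 28.53
ee_pos: [0.5879, 0.2191, 0.2032]
tcp_rot: [179.1, 0.1, -174.1]
wrist_force: [0.2, 0.4, 1.0]
opening: 0.0353
```

Run:
```python
from t import *
import pickle
cal=imaging.calibration("wrist"); im=imaging.camera("wrist"); pickle.dump(cal,open("pics/w16.pkl","wb")); cv2.imwrite("pics/w16.png",im)
cv2.imwrite('pics/s16.png',cv2.resize(imaging.camera('side')[120:380,200:440],None,fx=2.3,fy=2.3))
print(bot.get_obs()["wrist_force"])
```

```text
[ 0.52790503  0.13354579 -0.67204851]
```

View pics/w16.png

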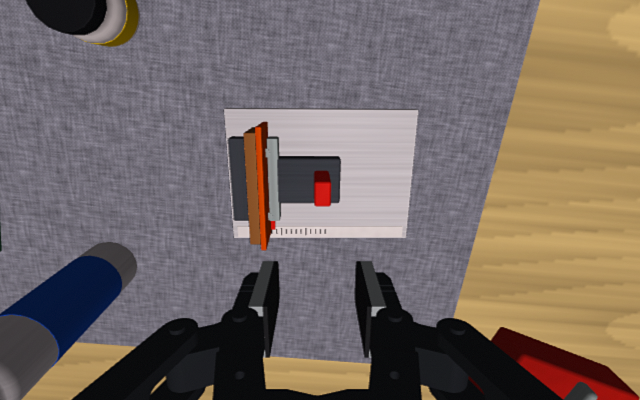

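View pics/s16.png

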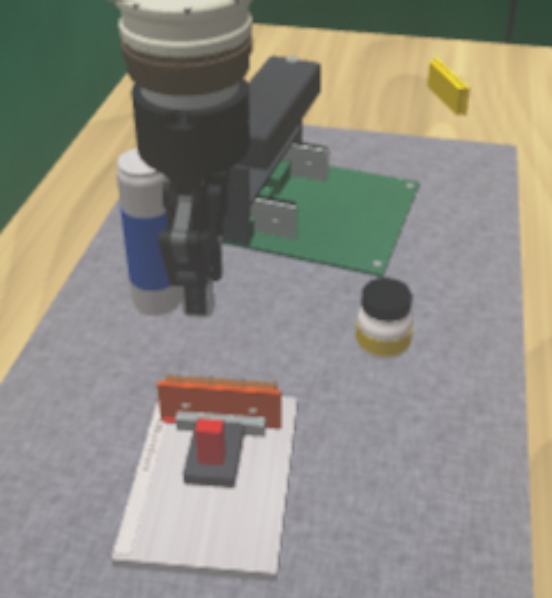

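Run:
```python
from h import *
import pickle
cal=pickle.load(open("pics/w16.pkl","rb")); im=cv2.imread("pics/w16.png")
cv2.imwrite("pics/w16z.png",cv2.resize(im[100:260,215:355],None,fx=3.7,fy=3.7,interpolation=cv2.INTER_CUBIC))
th=np.radians(5.55);ex=np.array([np.cos(th),np.sin(th)]);ey=np.array([-ex[1],ex[0]]);o=np.array([.59,.2069])
G=lambda x,y,z: proj("wrist",[*(o+x*ex+y*ey),z],cal).round(1)
print("pad top corners expected",[G(x,y,.058) for x in(-.055,.055) for y in (-.045,-.030)])
print("bottom outer",[G(x,-.030,.012) for x in(-.055,.055)])
print("tab top gap15",G(0,.02,.069)," jaw top face edge",[G(x,-.030,.027) for x in(-.04,.04)], "anvil",[G(x,-.045,.027) for x in(-.04,.04)],[G(x,-.065,.027) for x in(-.04,.04)])
hsv=cv2.cvtColor(im,cv2.COLOR_BGR2HSV); m=(hsv[...,0]<25)&(hsv[...,1]>120); m[:,:235]=0;m[:,285:]=0;m[:110]=0;m[255:]=0
for r in range(122,252,8):
    c=np.where(m[r])[0]; print(r,c.min() if len(c) else None,c.max() if len(c) else None,end="; ")
```

```text
pad top corners expected [array([241.9, 124.8]), array([260.6, 124.9]), array([249.5, 248.9]), array([266.1, 248.8])]
bottom outer [array([267.4, 119.7]), array([271.6, 229.2])]
tab top gap15 [322.4 194.5]  jaw top face edge [array([266.1, 138.3]), array([269.4, 220.9])] anvil [array([249.4, 138.2]), array([254. , 220.9])] [array([227.1, 138.1]), array([233.4, 220.9])]
122 263 266; 130 249 267; 138 243 266; 146 244 266; 154 245 264; 162 245 266; 170 246 267; 178 246 267; 186 247 267; 194 247 268; 202 248 268; 210 248 268; 218 249 267; 226 250 274; 234 250 269; 242 250 267; 250 264 265;
```

View pics/w16z.png

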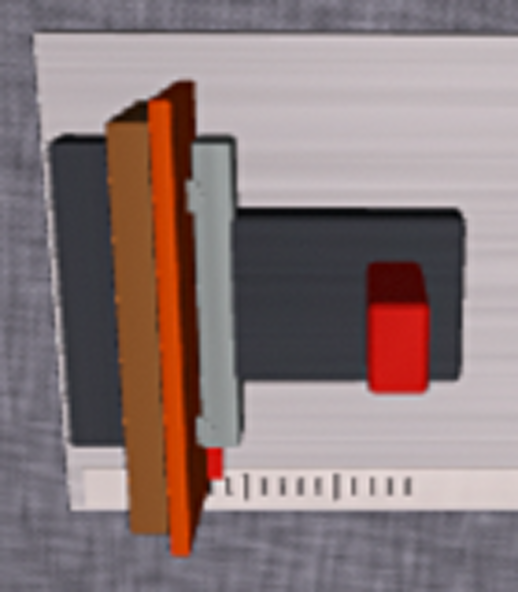

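```bash
python3 -c "
from workcell import bot
print(bot.job_done())"
```

```text
the job is handed in; nothing more can be done
None
```

The worn pad is standing in the gauge with the jaw closed on it. I handed the job in at about 29 s of the 72 s allowed; the hand-in gave no verdict.

**What I did:**
- I opened the gauge jaw by its tab, from about 17 mm to about 60 mm.
- With the tool tilted 35°, I gripped the worn pad in the middle slot and slid it about 104 mm forward along the rack floor. Its rear end finished about 40 mm in front of the lip.
- I gripped it again upright at its middle and lifted it. I stood it on the gauge bed about 1 mm off centre along the jaws, then let go.
- I pinched the tab and slid the jaw shut in small steps. The wrist force reached 15.6 N, so about 13 N on the pad after the jaw's own 2.5 N drag. Then I released the tab and backed the arm off to a height of 0.20 m.

**Last checks:**
- In the wrist picture, the pad's top edges and the tab lay within about 1 pixel (1 mm or less) of where a pad upright and flat against the anvil with a 15 mm gap would put them.
- The side picture showed both spare pads, the spray can and the jar in place; I judged that by eye and did not measure it.
- The wrist force was about 0 N.

**Disagreements along the way:**
- While I was pressing, the arm's position put the gap at 14.0 mm; the final picture fits 15 mm. Both are within 12.5 to 17.5 mm.
- My first approach to the gauge ran joint 6 up to its limit, so I turned the tool half a turn and carried on from there.

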